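# Mark a flowerpot's inside depth with the depth gauge

## Robot

A 6-joint arm with a two-finger parallel gripper is mounted at the origin on the work surface. World frame = base frame: x ahead of the robot, y to its left, z up, the work surface at z = 0. Lengths are in m, angles in rad, forces in N, time in s.
With the tool pointing down it reaches from about 0.35 to 0.975 m from the base axis. Payload 4.9 kg.
Tool frame: the origin (TCP) lies on the centre line of the jaws, within the pads' length; the fingertips stand 8 mm ahead of it and the grasp point (between the pads) lies 11 mm behind it; z points along the fingers, y is the direction in which the jaws open and shut (so a half turn about z gives the same grasp; the last joint's range is limited). The gripper opens to 85 mm and grips with 20 to 120 N. Pads are 22 mm wide; open, the fingers measure 114 mm over their backs; the gripper's body (76 mm by 85 mm) begins 54 mm behind the grasp point. The pads swing forward as they close: fully open they stand 13 mm farther back than shut.
Start: joints at [1.121, 0.053, 1.613, -0, 1.476, -0.119], TCP at [0.203, 0.591, 0.239] pointing down, gripper open.
Joint ranges: [-3.01, 3.01], [-1.01, 2.22], [0.06, 2.58], [-1.02, 4.17], [0.09, 2.62], [-3.14, 3.14]. Speed limits (rad/s): [2.57, 2.57, 3.14, 3.14, 3.14, 3.14].

## Interface

Orientations are given as a unit quaternion [w, x, y, z].
In Python, from plant import manip gives the robot as it stands.
- The arm moves only by the tool step_arm, never from a script. Its argument "deltas" is a list of rows, each a list of 7 numbers: the shift along the tool's x, y, z in m, then the turn, a rotation vector about the tool's x, y, z in rad, then the gripper command: -1 is fully open, 1 is shut, values between are in proportion. In form: [[dx, dy, dz, ax, ay, az, hand], ...]. A call has 1 to 20 rows; each row is the pose to reach, as a shift and turn from the pose commanded when the call began, along the tool's axes at that moment; what a row does not reach only later rows make up. A row lasts 1/10 s, in which the tool goes at most 50 mm and 8.59 degrees, less where a joint would pass 70% of its speed; a pose out of reach is approached as far as the arm can. A call with a gripper value outside its range is refused whole. The fingers move at their own pace and stop on an object; the grip force is fixed at half the most. Time passes only in rows, so rows that repeat a pose let the fingers close. It gives the time, the measured TCP pose, the force and the opening at its end, in the units of the state.
- manip.state(): the state, without advancing time (a new reading comes with each control period).
- manip.grab_frame(name): name is "scene" or "top" or "wrist"; returns the picture (420x560x3 uint8, red, green, blue); there is no depth.
- manip.get_calibration(name): a dict with "fov_y" (degrees; the focal length in pixels is half the picture's height over the tangent of half this angle, whatever the lens; pixels are square), "cx", "cy" (the principal point, pixels), "R" (3x3) and "t" (3): a world point X has camera coordinates R X + t. Camera axes: x right, y down, z forward; pixel columns grow to the right and rows downward; lengths in m; the calibration is good to about 2 mm. The wrist camera is an equidistant fisheye: a pixel r from the principal point sees the ray r / f radians off the axis. A picture is of the moment at which its call begins: read the wrist's pose just before it. get_calibration takes no time and is no camera call; for the wrist camera it gives the pose at the moment of the call.
- manip.job_done(): hands the job in, once; it reports no verdict.
The state is a dict: "time": time; "joint_pos": joint angles; "joint_vel": joint speeds; "joint_efforts": joint torques, N m; "tool_pos": TCP position; "tool_rot": TCP orientation; "contact_force": force on the tool from outside, world axes, zero at the start; "ft_torque": the same for the moment, N m; "gripper_width": opening from 0.0 (shut) to 1.0 (fully open).
Only numpy, scipy, OpenCV 4.12 (cv2) and the standard library are available. Lean on these libraries where they do the work, as an engineer would, in place of code of your own. Each camera call takes 0.05 s, during which the arm holds its last target.

## Task

Lift the tamper out of the flowerpot and stand it upright in the free half of the tool tray, beside the rake. Then take the depth gauge from its holder, lower it gently and upright, without letting it drop, into the pot until its tip bottoms out on the drain net and the pot's rim has pushed the sliding crossbar up to mark the depth, lift it out, and put it back all the way down in its holder with the mark undisturbed. Do not shift or tip the pot, and leave the rake, bottle and tin alone.

Things in the scene. Friction and masses are not known exactly. Their poses are not given: they have to be found in the camera images.
- tamper_grip (a point): wooden pot tamper, upright, 160 mm tall: round foot 55 mm across and 26 mm high below a straight round handle 24 mm across. This point is on its axis, 140 mm above the underside of its foot (20 mm below its top); z axis points up along the handle. It starts standing in the pot on the drain net. Mass about 0.14 kg.
- tamper_foot (a point): centre of the underside of the tamper's foot; z axis up along the handle.
- pot: loose terracotta flowerpot standing in its saucer: 117 mm tall, 130 mm across the rim outside, 117 mm across the mouth inside, 75 mm across the inner floor; wall 6.5 mm. Origin at the centre of its underside (5 mm above the bench), z up. Mass about 0.75 kg. The rim is 117 mm above the origin, and a black drain net, a disc 60 mm across, lies fixed on the floor with its top 12 mm above the origin: the depth from rim to net is 105 mm.
- pot_net (a point): centre of the top of the drain net on the pot's floor, where the rod has to bottom out.
- pot_rim (a point): centre of the pot's mouth, at the height of its rim.
- tray: fixed shallow dark wooden tool tray, outside 280 mm along its x, 180 mm along its y, 16 mm tall; walls and floor 7 mm thick. Origin at the centre of its underside. The rake lies along x in its -y half (at about y = -45 mm); the free half is +y, its middle at y = +45 mm.
- rake: bystander: hand rake 235 mm long, 60 mm wide, 27 mm high, green handle, lying along x (handle to -x) in the tray. Origin at its middle, underside.
- gauge_grip (a point): centre of the depth gauge's square dark handle (21 by 21 mm, 46 mm tall), 181 mm above the gauge's tip. z axis up along the rod; the crossbar and the handle's faces are parallel to x and y (the bar lies along x). The whole gauge is 204 mm long and 0.145 kg: a rod 12 mm in diameter with dark rings every 10 mm, tapering to 8 mm in its last 6 mm at the tip. It starts upright in the holder, perhaps leaning by a few degrees.
- gauge_tip (a point): centre of the flat tip of the gauge's rod; z axis up along the rod.
- bar (a joint): slide of the red crossbar (176 mm long, 18 mm wide, 12 mm high) along the gauge's rod, in m: its underside is 64 mm + this value above the tip; 0 to 0.078. It rises (value grows) when pushed with about 2 N and stays where it is left. Starts at 0.003 to 0.020; when the tip is on the drain net and the bar lies on the pot's rim it reads 0.041.
- bar_underside (a point): centre of the underside of the crossbar, on the rod's axis.
- holder: fixed wooden holder block for the gauge, 75 by 75 mm, 72 mm tall, origin at the centre of its underside; in the middle of its top a round blind hole 15 mm in diameter and 60 mm deep.
- holder_floor (a point): centre of the bottom of the holder's hole, 12 mm above the bench: where the gauge's tip stands when it is all the way down.
- bottle: bystander: closed green glass bottle, 62 mm across, 190 mm tall, origin at the centre of its underside.
- tin: bystander: closed metal tin, 70 mm across, 85 mm tall, origin at the centre of its underside.
- saucer: loose terracotta saucer under the pot, 148 mm across, 18 mm tall, floor 5 mm thick, origin at the centre of its underside.
- tamper: the tamper itself, origin at the centre of the underside of its foot.
- gauge: the depth gauge itself with its crossbar, origin at its tip.
Mind the look-alikes: they are no part of the job. What is shaped like the gauge but purple or turquoise is not meant. What is shaped like the holder but turquoise or yellow is not meant.

How it is judged:
By the outcome, as a careful person would: the job done as asked, in the order asked, and still so for the second after the job is handed in, with the robot touching nothing.
It also fails if it takes over 67 s, if anything falls off the work surface, if the arm or the gripper's body presses on something with over 40 N, if the wrist force passes 120 N, or if a joint passes its speed limit or range.

## Working session

There is one attempt and no reset: what is moved stays moved. The work goes in short steps, Python scripts to look and compute and a tool call to move; the robot and the scene stay as the last step left them, time stands still between calls to the robot, and variables do not carry over. Pictures are saved under pics/ and viewed, and the job is handed in when it is done.

Besides the shell and the picture viewer there is one more tool, called after ">>>" by a JSON object that holds its "method" and its "body". step_arm: Moves the arm, as the interface text tells. Its arguments: {"type":"object","properties":{"deltas":{"type":"array"}},"required":["deltas"]}

```bash
mkdir -p pics; ls
cat > h.py <<'E'
import numpy as np, cv2
from plant import manip
from scipy.spatial.transform import Rotation as Ro
def save(img,fn): cv2.imwrite('pics/'+fn,cv2.cvtColor(img,cv2.COLOR_RGB2BGR))
E
python3 - <<'E'
from h import *
s=manip.state();print(s)
for n in("scene","top","wrist"):
    c=manip.get_calibration(n);print(n,c)
    im=manip.grab_frame(n);save(im,n+'0.png');np.save(n+'0.npy',im)
E
```

```text
pics
{'time': 0.0, 'joint_pos': array([ 1.12099639e+00,  5.33925813e-02,  1.61431479e+00,  2.30583118e-05,
        1.47596637e+00, -1.18992264e-01]), 'joint_vel': array([-1.17943699e-03, -6.61126493e-05,  1.05020844e-03,  1.12852641e-03,
        1.82178697e-04, -3.23289565e-04]), 'joint_efforts': array([ 2.21002258e-03, -3.93668354e+01, -3.70181465e+01, -3.21413415e-05,
        6.87009029e-03,  2.86960915e-05]), 'tool_pos': array([0.20272827, 0.59056712, 0.23802842]), 'tool_rot': array([-3.02968039e-04,  1.64651670e-01,  9.86351228e-01, -9.95523957e-04]), 'contact_force': array([-0.97185263,  0.48717079,  0.26755811]), 'ft_torque': array([ 0.01143869, -0.03849279,  0.00139573]), 'gripper_width': 1.0012182474401867}
scene {'fov_y': 54.45595755614878, 'cx': 276.8622838297436, 'cy': 215.7007326905075, 'R': array([[-0.19524938,  0.98061358,  0.01657374],
       [ 0.76695671,  0.16319729, -0.62059975],
       [-0.61127333, -0.10846038, -0.78395234]]), 't': array([ 0.1646736 , -0.30714135,  1.49322869])}
top {'fov_y': 50.442320862806895, 'cx': 274.8299657930412, 'cy': 212.5615904241516, 'R': array([[ 0.01110637, -0.99989397, -0.00941791],
       [-0.98872574, -0.00957484, -0.14943134],
       [ 0.14932532,  0.01097137, -0.98872725]]), 't': array([-0.07773224,  0.54477406,  1.08007653])}
wrist {'fov_y': 65.70646984690485, 'cx': 287.0406542741225, 'cy': 209.32411457532737, 'R': array([[ 3.24086512e-01,  9.46027170e-01, -7.25935014e-04],
       [ 9.11303149e-01, -3.11984708e-01,  2.68685900e-01],
       [ 2.53957681e-01, -8.77390231e-02, -9.63227574e-01]]), 't': array([-0.62283777, -0.03633195,  0.37733096])}
```

View pics/scene0.png

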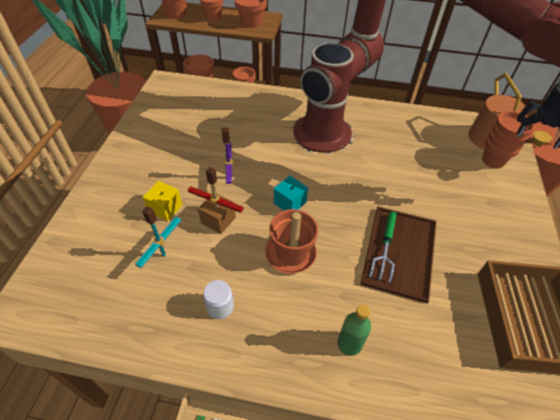

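View pics/top0.png

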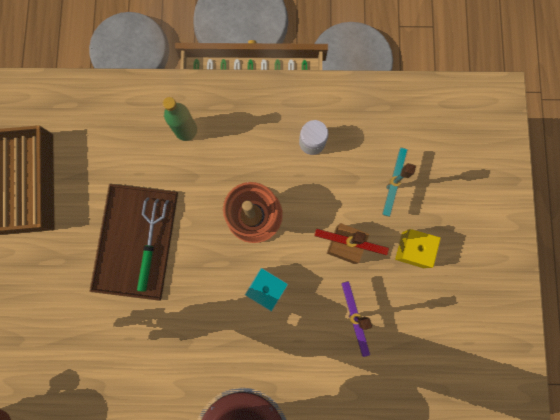

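View pics/wrist0.png

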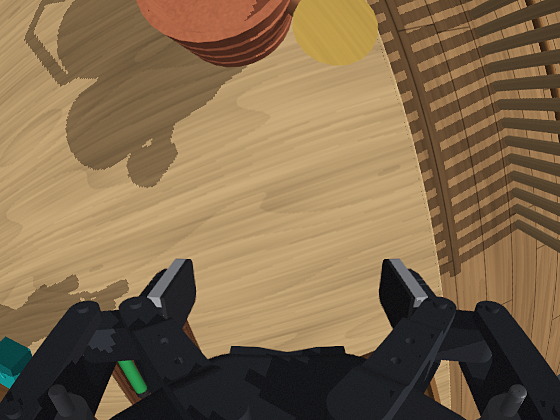

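The scene view shows the pot with the tamper near (292,240), the red gauge in the wooden holder at (215,205), and the tray at (400,253). Next I'll enlarge crops of these.

Run:
```python
from h import *
def crop(n,x0,y0,w,h,k,fn):
    im=np.load(n+'0.npy')[y0:y0+h,x0:x0+w]
    save(cv2.resize(im,None,fx=k,fy=k,interpolation=cv2.INTER_CUBIC),fn)
crop('top',200,160,200,140,4,'t1.png')
crop('top',80,170,120,140,4,'t2.png')
crop('scene',180,150,150,130,5,'s1.png')
crop('scene',350,195,100,115,5,'s2.png')
```

```text
(no output)
```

View pics/t1.png

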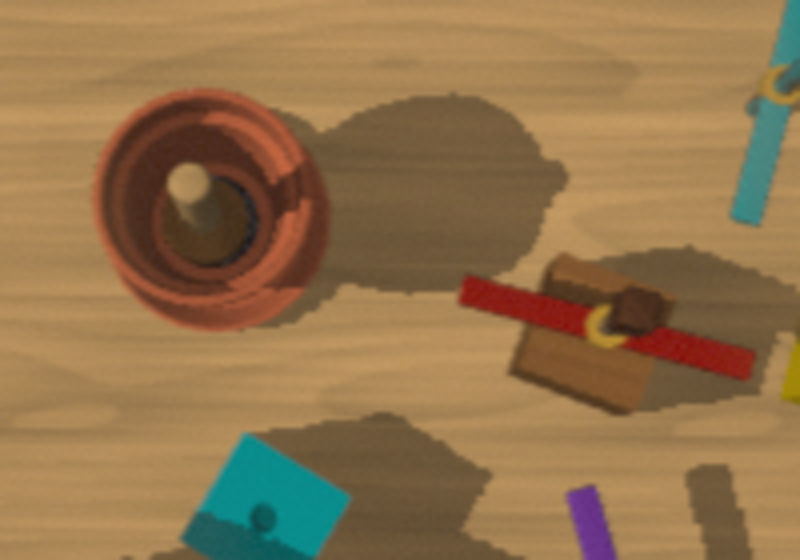

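View pics/s1.png

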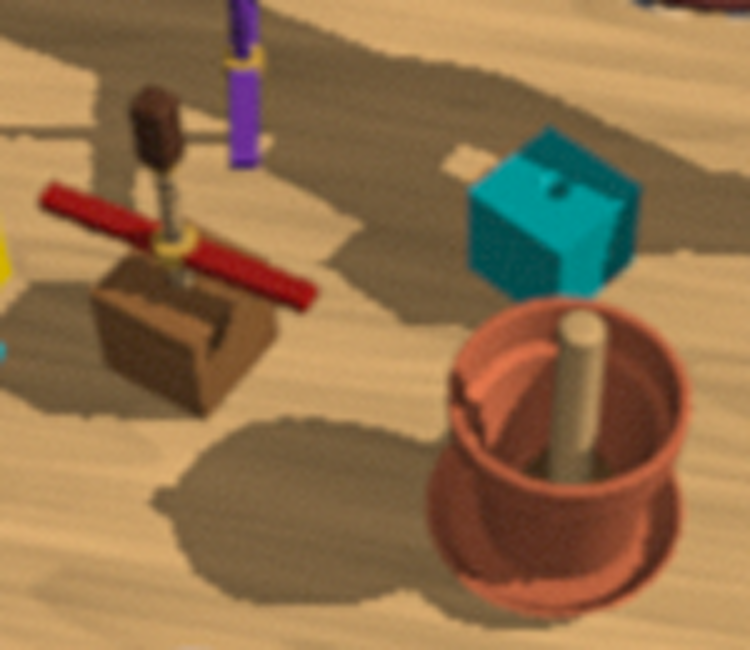

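View pics/t2.png

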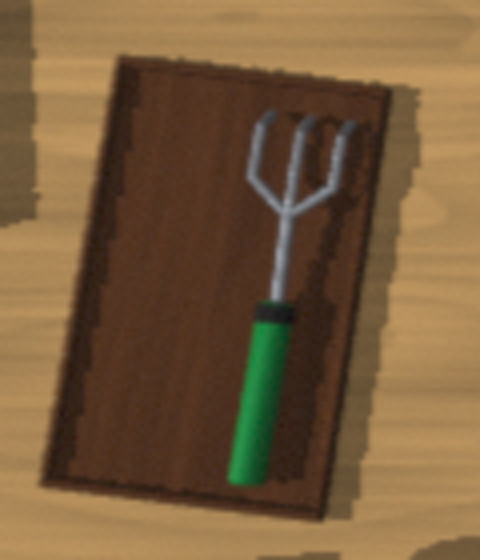

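View pics/s2.png

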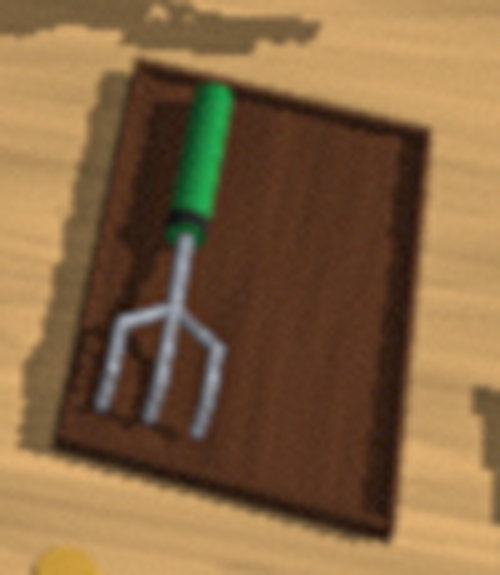

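```bash
cat >> h.py <<'E'
def K(c):
    f=210/np.tan(np.radians(c['fov_y'])/2); return f
def proj(c,X):
    X=np.atleast_2d(X);p=X@np.array(c['R']).T+c['t'];f=K(c)
    return np.c_[c['cx']+f*p[:,0]/p[:,2],c['cy']+f*p[:,1]/p[:,2]]
def projfe(c,X):
    X=np.atleast_2d(X);p=X@np.array(c['R']).T+c['t'];f=K(c)
    r=np.hypot(p[:,0],p[:,1]);th=np.arctan2(r,p[:,2])
    return np.c_[c['cx']+f*th*p[:,0]/r,c['cy']+f*th*p[:,1]/r]
def ray(c,uv,fe=False):
    f=K(c);x=(uv[0]-c['cx'])/f;y=(uv[1]-c['cy'])/f
    if fe:
        r=np.hypot(x,y);d=np.array([x/r*np.sin(r),y/r*np.sin(r),np.cos(r)])
    else: d=np.array([x,y,1.])
    R=np.array(c['R']);d=R.T@d;return -R.T@np.array(c['t']),d/np.linalg.norm(d)
def tri(rays):
    A=0;b=0
    for o,d in rays:
        P=np.eye(3)-np.outer(d,d);A=A+P;b=b+P@o
    X=np.linalg.solve(A,b);return X,[np.linalg.norm((np.eye(3)-np.outer(d,d))@(X-o)) for o,d in rays]
def onz(r,z):
    o,d=r;return o+d*(z-o[2])/d[2]
E
python3 - <<'E'
from h import *
ct=manip.get_calibration('top');cs=manip.get_calibration('scene')
def T(u,v,x0=200,y0=160,k=4):return ((u+.5)/k-.5+x0,(v+.5)/k-.5+y0)
def S(u,v):return T(u,v,180,150,5)
def T2(u,v):return T(u,v,80,170,4)
def S2(u,v):return T(u,v,350,195,5)
P={'tamptop':(T(190,183),S(583,322)),'collar':(T(607,325),S(174,242)),'barL':(T(462,290),S(312,293)),'barR':(T(752,365),S(45,197)),
'trA':(T2(120,57),S2(392,535)),'trB':(T2(390,88),S2(60,445)),'trC':(T2(322,518),S2(138,65)),'trD':(T2(43,485),S2(428,130)),
'hA':(T(560,255),S(203,345)), 'hC':(T(512,373),S(275,325)),
'handtop':(T(637,310),S(157,95))}
for n,(a,b) in P.items():
    X,e=tri([ray(ct,a),ray(cs,b)]);print(n,X.round(4),np.round(e,4), onz(ray(ct,a),0).round(3))
E
```

```text
tamptop [ 0.5406 -0.0129  0.1767] [0.0008 0.0008] [0.57  0.001 0.   ]
collar [ 0.4712 -0.2546  0.1008] [0.0012 0.0012] [ 0.48 -0.27  0.  ]
barL [ 0.4909 -0.1694  0.1007] [0.0011 0.0011] [ 0.502 -0.176  0.   ]
barR [ 0.4489 -0.34    0.0948] [0.0007 0.0007] [ 0.455 -0.362  0.   ]
trA [0.6225 0.3609 0.0073] [0.0016 0.0016] [0.624 0.365 0.   ]
trB [0.6039 0.1849 0.0051] [0.0002 0.0002] [0.605 0.186 0.   ]
trC [0.3271 0.2148 0.0063] [0.0005 0.0005] [0.327 0.217 0.   ]
trD [0.3458 0.3895 0.0115] [0.0017 0.0017] [0.345 0.396 0.   ]
hA [ 0.5159 -0.2298  0.0693] [0.0008 0.0008] [ 0.525 -0.24   0.   ]
hC [ 0.448  -0.2083  0.0091] [0.001 0.001] [ 0.448 -0.208  0.   ]
handtop [ 0.469  -0.252   0.2161] [0.0014 0.0014] [ 0.49  -0.289  0.   ]
```

Run:
```python
from h import *
from scipy.optimize import least_squares
ct=manip.get_calibration('top');cs=manip.get_calibration('scene')
def T(u,v,x0=200,y0=160,k=4):return ((u+.5)/k-.5+x0,(v+.5)/k-.5+y0)
def S(u,v):return T(u,v,180,150,5)
print('pot s',onz(ray(cs,S(569,396)),.122),'t',onz(ray(ct,T(203,192)),.122))
a=np.linspace(0,2*np.pi,200)
def circ(c,z,r):return np.c_[c[0]+r*np.cos(a),c[1]+r*np.sin(a),0*a+z]
def ov(n,cal,x0,y0,w,h,k,fn,lines):
    im=np.load(n+'0.npy')[y0:y0+h,x0:x0+w];im=cv2.resize(im,None,fx=k,fy=k,interpolation=cv2.INTER_CUBIC)
    for X,col in lines:
        p=((proj(cal,X)-[x0,y0]+.5)*k-.5)
        cv2.polylines(im,[np.round(p).astype(int)],False,col,1,cv2.LINE_AA)
    save(im,fn)
c=np.array([.530,-.015])
hc=np.array([.471,-.2546])
yaw=np.arctan2(.0420,.1706)  # bar slope
def sq(c,z,s,yw):
    q=np.array([[-1,-1],[1,-1],[1,1],[-1,1],[-1,-1]])*s/2
    R=np.array([[np.cos(yw),-np.sin(yw)],[np.sin(yw),np.cos(yw)]]);q=q@R.T+c
    return np.c_[q,np.full(5,z)]
L=[(circ(c,.122,.065),(0,255,0)),(circ(c,.122,.0585),(0,255,255)),(circ(c,.017,.03),(255,0,255)),(circ(c,.018,.074),(255,255,0)),
 (sq(hc,.072,.075,-yaw),(0,255,0)),(sq(hc,0,.075,-yaw),(255,255,0))]
ov('top',ct,200,160,200,140,4,'o1.png',L);ov('scene',cs,180,150,150,130,5,'o2.png',L)
```

```text
pot s [ 0.54736695 -0.01700364  0.122     ] t [ 0.5443531  -0.01576131  0.122     ]
```

View pics/o1.png

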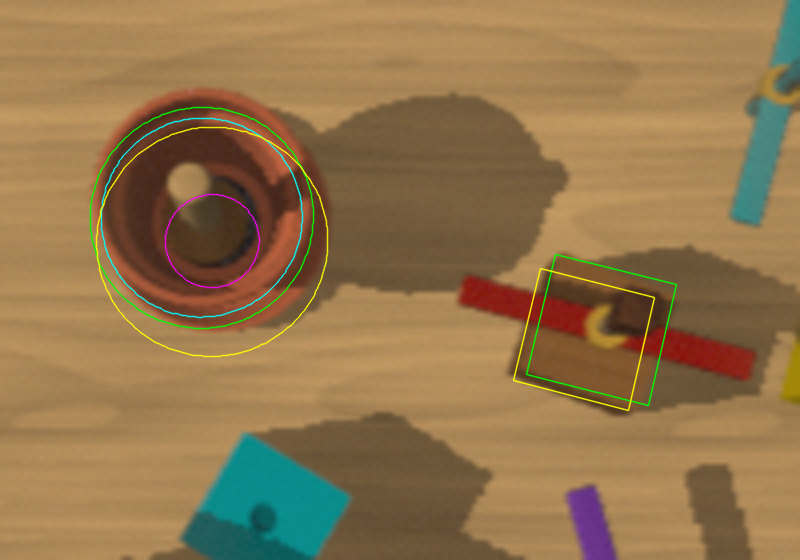

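View pics/o2.png

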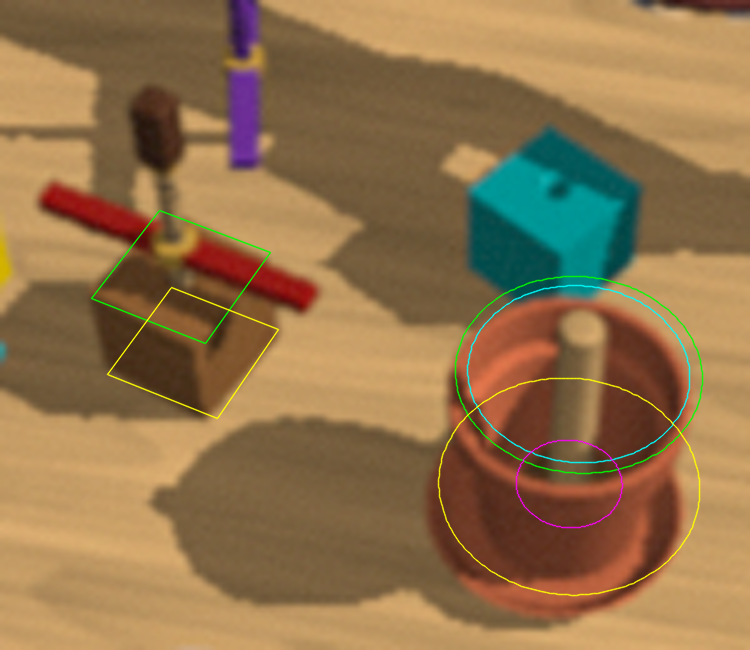

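Overlays and triangulated points agree once corrected: pot centre is about (0.546, -0.016). The holder and gauge are about (0.471, -0.255), the tamper top is z≈0.177, and the tray free half is about (0.479, 0.332).

```bash
cat >> h.py <<'E'
def q2R(q): return Ro.from_quat([q[1],q[2],q[3],q[0]]).as_matrix()
def delta(target,yaw=None,tdown=True):
    """target TCP pos, yaw=angle of tool y in world (rad), tool z down"""
    s=manip.state();R=q2R(s['tool_rot'])
    d=R.T@(np.array(target)-s['tool_pos'])
    cy=np.arctan2(R[1,1],R[0,1]); 
    if yaw is None: yaw=cy
    y=np.array([np.cos(yaw),np.sin(yaw),0]);z=np.array([0,0,-1.]);x=np.cross(y,z)
    r=Ro.from_matrix(R.T@np.c_[x,y,z]).as_rotvec()
    print('t',s['time'],'pos',s['tool_pos'].round(4),'yaw',np.degrees(cy).round(2),'tilt',np.degrees(R[:2,2]).round(2),'F',s['contact_force'].round(2),'w',round(s['gripper_width'],3))
    print('delta',d.round(4),'rv',r.round(4))
E
python3 - <<'E'
from h import *
delta([.5406,-.0129,.26])
c=manip.get_calibration('wrist');print(-np.array(c['R']).T@c['t'],np.array(c['R'])[2])
E
```

```text
t 0.15 pos [0.2028 0.5907 0.2383] yaw 71.05 tilt [-0.04 -0.08] F [ 0.77 -0.29  0.99] w 1.002
delta [-0.5155 -0.4612 -0.021 ] rv [-0.0015 -0.0002 -0.    ]
[0.13915507 0.61103129 0.37291937] [ 0.25406627 -0.08751346 -0.96321946]
```

>>> {"method": "step_arm", "body": {"deltas": [[-0.516, -0.461, -0.021, 0, 0, 0, -1], [-0.516, -0.461, -0.021, 0, 0, 0, -1], [-0.516, -0.461, -0.021, 0, 0, 0, -1], [-0.516, -0.461, -0.021, 0, 0, 0, -1], [-0.516, -0.461, -0.021, 0, 0, 0, -1], [-0.516, -0.461, -0.021, 0, 0, 0, -1], [-0.516, -0.461, -0.021, 0, 0, 0, -1], [-0.516, -0.461, -0.021, 0, 0, 0, -1], [-0.516, -0.461, -0.021, 0, 0, 0, -1], [-0.516, -0.461, -0.021, 0, 0, 0, -1], [-0.516, -0.461, -0.021, 0, 0, 0, -1], [-0.516, -0.461, -0.021, 0, 0, 0, -1], [-0.516, -0.461, -0.021, 0, 0, 0, -1], [-0.516, -0.461, -0.021, 0, 0, 0, -1], [-0.516, -0.461, -0.021, 0, 0, 0, -1], [-0.516, -0.461, -0.021, 0, 0, 0, -1], [-0.516, -0.461, -0.021, 0, 0, 0, -1], [-0.516, -0.461, -0.021, 0, 0, 0, -1]]}}

```text
time: 1.95
tool_pos: [0.5408, -0.0113, 0.2602]
tool_rot: [-0.0, 0.164, 0.986, 0.0]
contact_force: [0.1, -0.3, -0.3]
gripper_width: 1.007
```

Run:
```python
from h import *
delta([.5406,-.0129,.146])
c=manip.get_calibration('wrist');im=manip.grab_frame('wrist');save(im,'w1.png')
print(projfe(c,[[.5406,-.0129,.177],[.546,-.0155,.122]]))
```

```text
t 1.95 pos [ 0.5408 -0.0113  0.2602] yaw 71.15 tilt [-0.01  0.01] F [ 0.14 -0.28 -0.25] w 1.007
delta [-0.0004 -0.0016  0.1142] rv [ 0.0001 -0.0002  0.    ]
[[286.70185187 218.10383254]
 [285.85683796 205.99209071]]
```

View pics/w1.png

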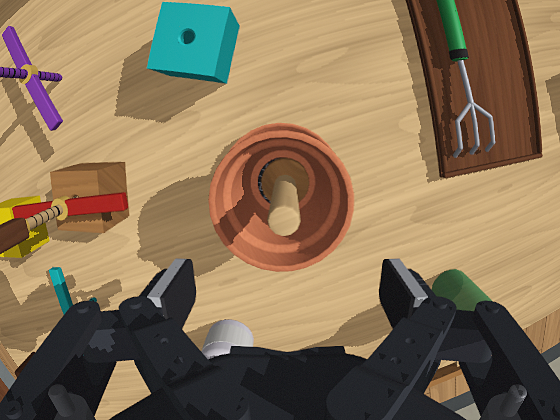

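The tamper top shows at (284,221) against a predicted (287,218), so the position is good. I'll descend and grasp.

>>> {"method": "step_arm", "body": {"deltas": [[0, -0.001, 0.04, 0, 0, 0, -1], [0, -0.001, 0.08, 0, 0, 0, -1], [0, -0.001, 0.114, 0, 0, 0, -1], [0, -0.001, 0.114, 0, 0, 0, -1], [0, -0.001, 0.114, 0, 0, 0, -1], [0, -0.001, 0.114, 0, 0, 0, 0], [0, -0.001, 0.114, 0, 0, 0, 0.4], [0, -0.001, 0.114, 0, 0, 0, 0.6], [0, -0.001, 0.114, 0, 0, 0, 0.8], [0, -0.001, 0.114, 0, 0, 0, 1], [0, -0.001, 0.114, 0, 0, 0, 1], [0, -0.001, 0.114, 0, 0, 0, 1]]}}

```text
time: 3.2
tool_pos: [0.5416, -0.0138, 0.1474]
tool_rot: [0.001, 0.165, 0.986, -0.0]
contact_force: [-0.2, -2.5, 5.8]
gripper_width: 0.264
```

Run:
```python
from h import *
delta([.5406,-.0129,.30])
save(manip.grab_frame('wrist'),'w2.png')
```

```text
t 3.2 pos [ 0.5416 -0.0138  0.1474] yaw 71.04 tilt [ 0.1  -0.04] F [-0.18 -2.52  5.81] w 0.264
delta [ 0.001   0.0005 -0.1526] rv [-0.0001  0.0019  0.    ]
```

View pics/w2.png

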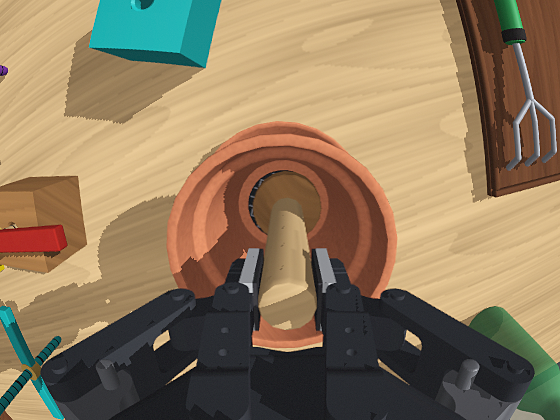

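>>> {"method": "step_arm", "body": {"deltas": [[0, 0, -0.01, 0, 0, 0, 1], [0, 0, -0.03, 0, 0, 0, 1], [0, 0, -0.06, 0, 0, 0, 1], [0, 0, -0.1, 0, 0, 0, 1], [0, 0, -0.14, 0, 0, 0, 1], [0, 0, -0.17, 0, 0, 0, 1], [0, 0, -0.17, 0, 0, 0, 1], [0, 0, -0.17, 0, 0, 0, 1]]}}

```text
time: 4.05
tool_pos: [0.5408, -0.0133, 0.3159]
tool_rot: [-0.0, 0.165, 0.986, 0.0]
contact_force: [-0.5, 0.8, -2.0]
gripper_width: 0.267
```

Run:
```python
from h import *
delta([.4794,.332,.2])
for n in('scene','top'):
    im=manip.grab_frame(n);save(im,n+'1.png');np.save(n+'1.npy',im)
```

```text
t 4.05 pos [ 0.5408 -0.0133  0.3159] yaw 71.05 tilt [-0.02  0.02] F [-0.51  0.83 -2.02] w 0.267
delta [0.1701 0.3067 0.116 ] rv [ 0.0002 -0.0004  0.    ]
```

View pics/scene1.png

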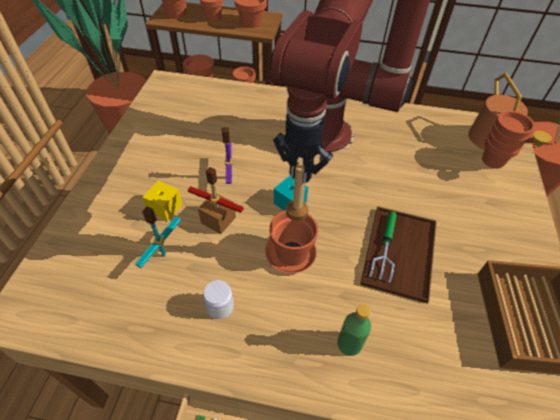

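View pics/top1.png

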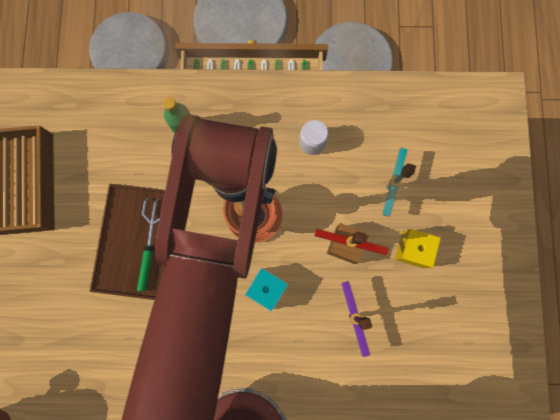

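>>> {"method": "step_arm", "body": {"deltas": [[0.017, 0.03, 0, 0, 0, 0, 1], [0.04, 0.073, 0, 0, 0, 0, 1], [0.064, 0.116, 0, 0, 0, 0, 1], [0.088, 0.159, 0.0, 0, 0, 0, 1], [0.112, 0.202, 0.03, 0, 0, 0, 1], [0.135, 0.245, 0.06, 0, 0, 0, 1], [0.155, 0.28, 0.09, 0, 0, 0, 1], [0.17, 0.307, 0.12, 0, 0, 0, 1], [0.17, 0.307, 0.13, 0, 0, 0, 1], [0.17, 0.307, 0.13, 0, 0, 0, 1], [0.17, 0.307, 0.13, 0, 0, 0, 1]]}}

```text
time: 5.25
tool_pos: [0.4798, 0.3312, 0.1856]
tool_rot: [-0.001, 0.165, 0.986, -0.001]
contact_force: [0.6, -0.4, -0.3]
gripper_width: 0.263
```

Run:
```python
from h import *
delta([.4794,.332,.1375])
im=manip.grab_frame('scene');save(cv2.resize(im[150:330,330:480],None,fx=3.3,fy=3.3,interpolation=cv2.INTER_CUBIC),'s3.png')
save(manip.grab_frame('wrist'),'w3.png')
```

```text
t 5.25 pos [0.4798 0.3312 0.1856] yaw 71.02 tilt [-0.08 -0.08] F [ 0.57 -0.39 -0.31] w 0.263
delta [0.0006 0.0008 0.0481] rv [-0.0018 -0.0008 -0.    ]
```

View pics/s3.png

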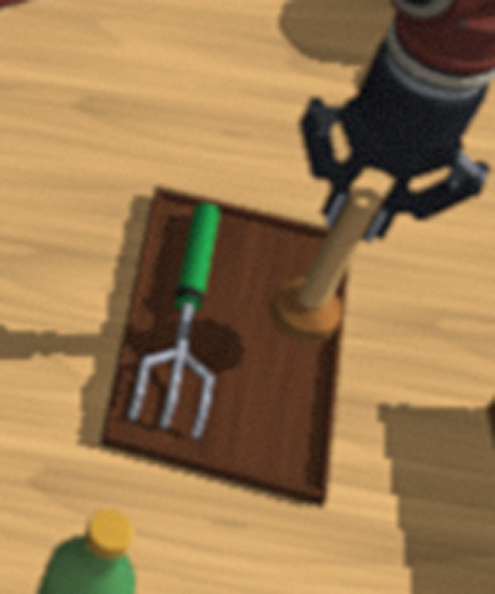

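View pics/w3.png

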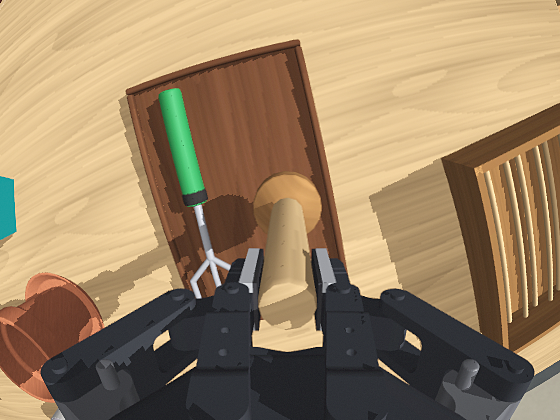

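Run:
```python
from h import *
s=manip.state();p=s['tool_pos'];c=manip.get_calibration('wrist')
a=np.linspace(0,6.28,9)[:-1]
zb=p[2]-.1304
for z,r in((zb+.026,.0275),(zb+.16,.012)):
  q=projfe(c,np.c_[p[0]+r*np.cos(a),p[1]+r*np.sin(a),0*a+z]);print(z,q.mean(0),q.min(0),q.max(0))
# tray overlay
im=cv2.cvtColor(cv2.imread('pics/w3.png'),cv2.COLOR_BGR2RGB)
C=np.array([.4748,.2875]);yw=np.radians(-5.9)
q=np.array([[-1,-1],[1,-1],[1,1],[-1,1],[-1,-1]])*[.14,.09];R=np.array([[np.cos(yw),-np.sin(yw)],[np.sin(yw),np.cos(yw)]])
P=projfe(c,np.c_[q@R.T+C,np.full(5,.016)]);cv2.polylines(im,[P.round().astype(int)],False,(0,255,0))
aa=np.linspace(0,6.28,60);P=projfe(c,np.c_[p[0]+.0275*np.cos(aa),p[1]+.0275*np.sin(aa),0*aa+zb+.026]);cv2.polylines(im,[P.round().astype(int)],True,(0,255,255))
save(im,'w3o.png')
```

```text
0.08358212672014997 [288.55833103 208.64845399] [254.88364131 175.52713037] [322.84804184 240.96151732]
0.21758212672014998 [291.07610324 304.39154579] [261.4101478  279.02524503] [321.53786901 328.91722658]
```

View pics/w3o.png

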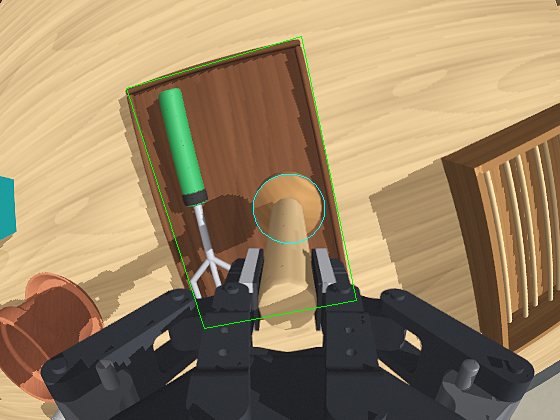

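The wrist overlay shows the tamper foot at (287,203) within the tray's free half, upright to within about a pixel. I'll lower it gently.

>>> {"method": "step_arm", "body": {"deltas": [[0, 0, 0.02, 0, 0, 0, 1], [0, 0, 0.036, 0, 0, 0, 1], [0, 0, 0.041, 0, 0, 0, 1], [0, 0, 0.043, 0, 0, 0, 1], [0, 0, 0.045, 0, 0, 0, 1], [0, 0, 0.045, 0, 0, 0, 1], [0, 0, 0.045, 0, 0, 0, 1]]}}

```text
time: 6.05
tool_pos: [0.4803, 0.3323, 0.1421]
tool_rot: [0.0, 0.165, 0.986, 0.0]
contact_force: [0.3, 0.0, -1.2]
gripper_width: 0.271
```

>>> {"method": "step_arm", "body": {"deltas": [[0, 0, 0.001, 0, 0, 0, 1], [0, 0, 0.002, 0, 0, 0, 1], [0, 0, 0.003, 0, 0, 0, 1], [0, 0, 0.003, 0, 0, 0, 1], [0, 0, 0.003, 0, 0, 0, 1]]}}

```text
time: 6.55
tool_pos: [0.4799, 0.3321, 0.1382]
tool_rot: [-0.0, 0.165, 0.986, -0.0]
contact_force: [-0.2, -0.4, -2.3]
gripper_width: 0.265
```

>>> {"method": "step_arm", "body": {"deltas": [[0, 0, 0.001, 0, 0, 0, 1], [0, 0, 0.002, 0, 0, 0, 1], [0, 0, 0.002, 0, 0, 0, 1], [0, 0, 0.002, 0, 0, 0, 1]]}}

```text
time: 6.95
tool_pos: [0.4803, 0.3323, 0.1375]
tool_rot: [0.0, 0.165, 0.986, 0.0]
contact_force: [-2.2, -1.0, 4.6]
gripper_width: 0.265
```

>>> {"method": "step_arm", "body": {"deltas": [[0, 0, 0, 0, 0, 0, 0.4], [0, 0, 0, 0, 0, 0, 0.2], [0, 0, 0, 0, 0, 0, 0], [0, 0, 0, 0, 0, 0, -0.5], [0, 0, 0, 0, 0, 0, -1], [0, 0, 0, 0, 0, 0, -1], [0, 0, 0, 0, 0, 0, -1], [0, 0, -0.02, 0, 0, 0, -1], [0, 0, -0.06, 0, 0, 0, -1], [0, 0, -0.11, 0, 0, 0, -1], [0, 0, -0.14, 0, 0, 0, -1], [0, 0, -0.14, 0, 0, 0, -1]]}}

```text
time: 8.15
tool_pos: [0.4823, 0.3334, 0.2837]
tool_rot: [0.005, 0.165, 0.986, 0.004]
contact_force: [0.9, -0.7, 1.1]
gripper_width: 1.001
```

Run:
```python
from h import *
yb=np.arctan2(.1706,.0420);print(np.degrees(yb))
delta([.471,-.255,.30],yb)
save(manip.grab_frame('wrist'),'w4.png')
```

```text
76.169400357386
t 8.15 pos [0.4823 0.3334 0.2837] yaw 71.05 tilt [0.6  0.31] F [ 0.88 -0.68  1.15] w 1.001
delta [-0.1805 -0.56   -0.0197] rv [ 0.0082  0.0085 -0.0894]
```

View pics/w4.png

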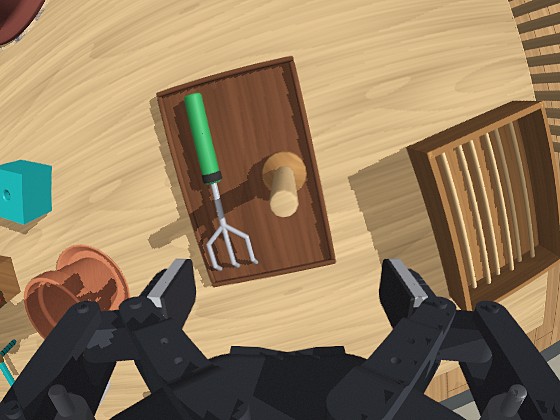

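The tamper stands upright in the tray at (285,180), beside the rake. Now to the gauge.

>>> {"method": "step_arm", "body": {"deltas": [[-0.18, -0.52, -0.056, 0, 0, -0.089, -1], [-0.18, -0.52, -0.056, 0, 0, -0.089, -1], [-0.18, -0.52, -0.056, 0, 0, -0.089, -1], [-0.18, -0.52, -0.056, 0, 0, -0.089, -1], [-0.18, -0.52, -0.056, 0, 0, -0.089, -1], [-0.18, -0.52, -0.056, 0, 0, -0.089, -1], [-0.18, -0.52, -0.056, 0, 0, -0.089, -1], [-0.18, -0.52, -0.056, 0, 0, -0.089, -1], [-0.18, -0.52, -0.056, 0, 0, -0.089, -1], [-0.18, -0.52, -0.056, 0, 0, -0.089, -1], [-0.18, -0.52, -0.056, 0, 0, -0.089, -1], [-0.18, -0.52, -0.056, 0, 0, -0.089, -1], [-0.18, -0.52, -0.056, 0, 0, -0.089, -1], [-0.18, -0.52, -0.056, 0, 0, -0.089, -1], [-0.18, -0.52, -0.056, 0, 0, -0.089, -1]]}}

```text
time: 9.7
tool_pos: [0.4812, -0.2166, 0.3315]
tool_rot: [-0.0, 0.12, 0.993, 0.0]
contact_force: [0.1, -0.6, -0.2]
gripper_width: 1.003
```

Run:
```python
from h import *
import pickle
delta([.471,-.255,.30],np.radians(76.2))
c=manip.get_calibration('wrist');pickle.dump(c,open('cA.pkl','wb'));im=manip.grab_frame('wrist');np.save('wA.npy',im);save(im,'wA.png')
```

```text
t 9.7 pos [ 0.4812 -0.2166  0.3315] yaw 76.26 tilt [-0.05  0.05] F [ 0.1  -0.55 -0.15] w 1.003
delta [ 0.0008 -0.0397  0.0315] rv [ 0.0007 -0.0011  0.0011]
```

View pics/wA.png

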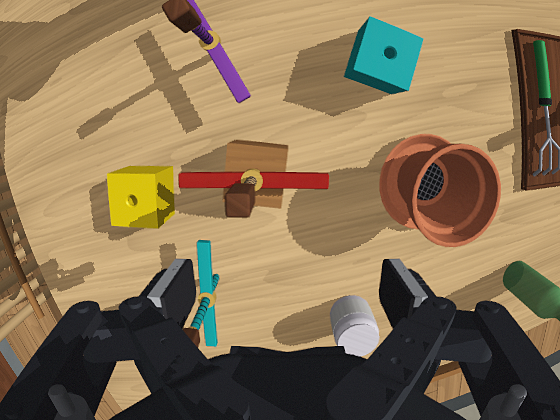

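>>> {"method": "step_arm", "body": {"deltas": [[0, -0.04, 0, 0, 0, 0, -1], [0, -0.08, 0, 0, 0, 0, -1], [0, -0.08, 0, 0, 0, 0, -1], [0, -0.08, 0, 0, 0, 0, -1]]}}

```text
time: 10.15
tool_pos: [0.4622, -0.2953, 0.3321]
tool_rot: [-0.0, 0.121, 0.993, 0.0]
contact_force: [0.6, 0.5, -0.4]
gripper_width: 0.997
```

Run:
```python
from h import *
import pickle
delta([.471,-.255,.30],np.radians(76.2))
c=manip.get_calibration('wrist');pickle.dump(c,open('cB.pkl','wb'));im=manip.grab_frame('wrist');np.save('wB.npy',im);save(im,'wB.png')
def crop(im,x0,y0,w,h,k,fn): save(cv2.resize(im[y0:y0+h,x0:x0+w],None,fx=k,fy=k,interpolation=cv2.INTER_CUBIC),fn)
crop(np.load('wA.npy'),160,120,180,110,4,'wAc.png');crop(im,210,120,180,110,4,'wBc.png')
```

```text
t 10.15 pos [ 0.4622 -0.2953  0.3321] yaw 76.15 tilt [-0.    0.04] F [ 0.65  0.5  -0.38] w 0.997
delta [0.001  0.0412 0.0322] rv [ 0.0007 -0.0002 -0.001 ]
```

View pics/wAc.png

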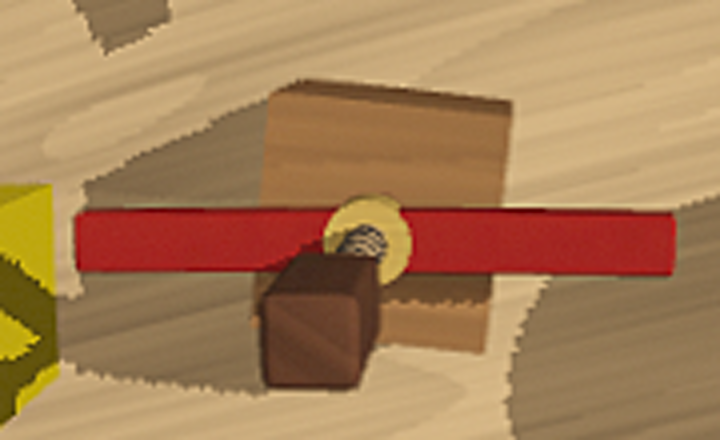

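View pics/wBc.png

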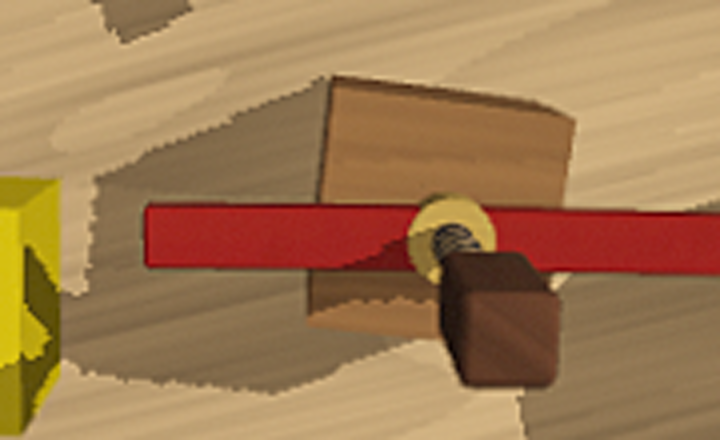

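```bash
cat > fit.py <<'E'
from h import *
import pickle
from scipy.optimize import least_squares
cA=pickle.load(open('cA.pkl','rb'));cB=pickle.load(open('cB.pkl','rb'))
def M(p,x0,y0=120,k=4):return (np.array(p)+.5)/k-.5+[x0,y0]
hA=M([(265,292),(360,292),(360,385),(266,387)],160);hB=M([(465,292),(558,291),(555,384),(469,386)],210)
bA=M([(77,213),(675,213),(675,275),(77,272)],160);bB=M([(147,205),(147,268)],210)
def gauge(p):
    R=Ro.from_euler('xyz',[p[3],p[4],0]).as_matrix()@Ro.from_euler('z',p[5]).as_matrix()
    # local: u=tool-y like dir (bar), v = image-up dir (tool x)
    h=np.array([[-1,1],[1,1],[1,-1],[-1,-1]])*.0105
    H=np.c_[h,np.full(4,.204)]; b=np.array([[-1,1],[1,1],[1,-1],[-1,-1]])*[.088,.009];B=np.c_[b,np.full(4,.076+p[6])]
    return H@R.T+p[:3],B@R.T+p[:3]
def res(p):
    H,B=gauge(p)
    return np.r_[(projfe(cA,H)-hA).ravel(),(projfe(cB,H)-hB).ravel(),(projfe(cA,B)-bA).ravel(),(projfe(cB,B)[[0,3]]-bB).ravel()]
# local x = tool y dir ; local y must map to tool x=(-.,.) : tool x = y cross z(down)
yaw=np.radians(76.2)
s=least_squares(res,[.471,-.255,.012,0,0,yaw,.01])
p=s.x;print('tip',p[:3].round(4),'lean',np.degrees(p[3:5]).round(2),'yaw',np.degrees(p[5]).round(2),'q',p[6].round(4),'rms',np.sqrt(np.mean(s.fun**2)).round(2))
print(s.fun.round(1))
R=Ro.from_euler('xyz',[p[3],p[4],0]).as_matrix();g=p[:3]+R@[0,0,.181];print('grip',g.round(4))
# fix tip z
f=lambda q:np.r_[res(q),(q[2]-.012)*3000]
s=least_squares(f,p);p=s.x;print('tip',p[:3].round(4),'lean',np.degrees(p[3:5]).round(2),'yaw',np.degrees(p[5]).round(2),'q',p[6].round(4),'rms',np.sqrt(np.mean(s.fun**2)).round(2))
R=Ro.from_euler('xyz',[p[3],p[4],0]).as_matrix();g=p[:3]+R@[0,0,.181];print('grip',g.round(4),'at holder top',(p[:3]+R@[0,0,.06]).round(4))
# holder
def hol(p):
    c,sn=np.cos(p[2]),np.sin(p[2]);q=np.array([[-1,1],[1,1],[1,-1],[-1,-1]])*.0375
    return np.c_[q@np.array([[c,-sn],[sn,c]]).T+p[:2],np.full(4,.072)]
kA=M([(270,95),(512,101),(487,352)],160);kB=M([(331,82),(575,120),(308,328)],210)
def rh(p):
    X=hol(p);return np.r_[(projfe(cA,X)[[0,1,2]]-kA).ravel(),(projfe(cB,X)[[0,1,3]]-kB).ravel()]
s=least_squares(rh,[.471,-.255,yaw-.1]);print('holder',s.x.round(4),np.degrees(s.x[2]),s.fun.round(1))
E
python3 fit.py
```

```text
tip [ 0.4713 -0.2568  0.0074] lean [-0.05  0.07] yaw 75.78 q 0.0161 rms 0.88
[-0.8 -0.5  1.1 -0.4  1.6  1.3  0.   0.5 -0.9 -1.2  1.3 -0.6  0.6  0.8
 -2.9  0.2 -0.2 -0.2  0.5 -0.1 -0.1 -0.2  0.6 -0.  -0.6  0.4 -0.3 -0. ]
grip [ 0.4715 -0.2567  0.1884]
tip [ 0.4721 -0.257   0.0118] lean [-0.17 -0.47] yaw 75.79 q 0.0117 rms 0.99
grip [ 0.4707 -0.2565  0.1928] at holder top [ 0.4716 -0.2568  0.0718]
holder [ 0.4704 -0.2566  1.2346] 70.7355179166401 [-0.8 -1.1 -0.   2.6  0.4 -0.5  0.3  1.1  0.  -1.7  0.1 -0.5]
```

Run:
```python
from h import *
delta([.4708,-.2566,.182],np.radians(75.8))
```

```text
t 10.2 pos [ 0.4624 -0.2948  0.3323] yaw 76.2 tilt [0.01 0.03] F [1.36 0.08 0.22] w 0.999
delta [0.0009 0.039  0.1503] rv [0.0006 0.     0.007 ]
```

>>> {"method": "step_arm", "body": {"deltas": [[0.001, 0.02, 0, 0, 0, 0.007, -1], [0.001, 0.039, 0, 0, 0, 0.007, -1], [0.001, 0.039, 0, 0, 0, 0.007, -1], [0.001, 0.039, 0.03, 0, 0, 0.007, -1], [0.001, 0.039, 0.06, 0, 0, 0.007, -1], [0.001, 0.039, 0.09, 0, 0, 0.007, -1], [0.001, 0.039, 0.1, 0, 0, 0.007, -1], [0.001, 0.039, 0.1, 0, 0, 0.007, -1], [0.001, 0.039, 0.1, 0, 0, 0.007, -1]]}}

```text
time: 11.1
tool_pos: [0.4711, -0.2579, 0.2339]
tool_rot: [0.001, 0.124, 0.992, -0.001]
contact_force: [0.1, -0.3, 0.6]
gripper_width: 1.0
```

Run:
```python
from h import *
delta([.4708,-.2566,.182],np.radians(75.8))
c=manip.get_calibration('wrist');save(manip.grab_frame('wrist'),'w5.png')
yw=np.radians(75.8);a=np.array([np.cos(yw),np.sin(yw)])*.0105;b=np.array([-np.sin(yw),np.cos(yw)])*.0105
print(projfe(c,[np.r_[np.array([.4708,-.2566])+i*a+j*b,.216] for i,j in((-1,1),(1,1),(1,-1),(-1,-1))]).round(1))
```

```text
t 11.1 pos [ 0.4711 -0.2579  0.2339] yaw 75.77 tilt [ 0.09 -0.07] F [ 0.08 -0.29  0.61] w 1.0
delta [0.0007 0.0013 0.0519] rv [-0.0008  0.0019 -0.0005]
[[271.6 234.9]
 [313.7 234.8]
 [312.5 272.4]
 [272.3 272.5]]
```

View pics/w5.png

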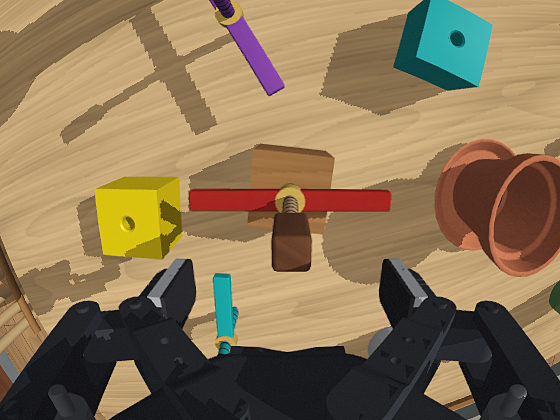

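The handle top at (275–311, 235–270) matches the prediction. I'll descend and close.

>>> {"method": "step_arm", "body": {"deltas": [[0, 0.001, 0.02, 0, 0, 0, -1], [0, 0.001, 0.04, 0, 0, 0, -1], [0, 0.001, 0.052, 0, 0, 0, -1], [0, 0.001, 0.052, 0, 0, 0, -1], [0, 0.001, 0.052, 0, 0, 0, -1], [0, 0.001, 0.052, 0, 0, 0, 0], [0, 0.001, 0.052, 0, 0, 0, 0.4], [0, 0.001, 0.052, 0, 0, 0, 0.5], [0, 0.001, 0.052, 0, 0, 0, 0.6], [0, 0.001, 0.052, 0, 0, 0, 0.8], [0, 0.001, 0.052, 0, 0, 0, 1], [0, 0.001, 0.052, 0, 0, 0, 1]]}}

```text
time: 12.35
tool_pos: [0.4709, -0.2569, 0.1807]
tool_rot: [0.0, 0.124, 0.992, -0.0]
contact_force: [0.6, 0.1, 2.1]
gripper_width: 0.238
```

Run:
```python
from h import *
delta([.4708,-.2566,.182],np.radians(75.8))
save(manip.grab_frame('wrist'),'w6.png')
im=manip.grab_frame('scene');save(cv2.resize(im[140:290,130:330],None,fx=3.5,fy=3.5,interpolation=cv2.INTER_CUBIC),'s6.png')
```

```text
t 12.35 pos [ 0.4709 -0.2569  0.1807] yaw 75.75 tilt [ 0.03 -0.02] F [0.62 0.1  2.05] w 0.238
delta [ 0.0001  0.0003 -0.0013] rv [-0.0003  0.0006 -0.001 ]
```

View pics/w6.png

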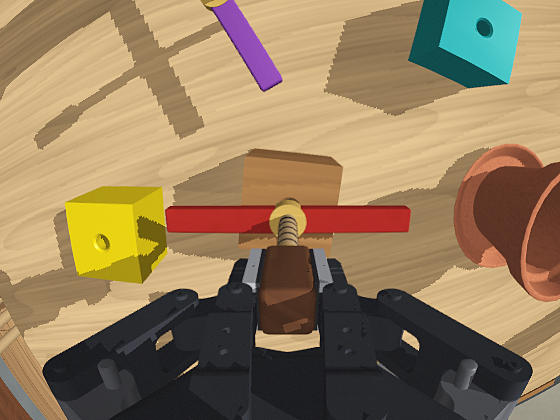

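View pics/s6.png

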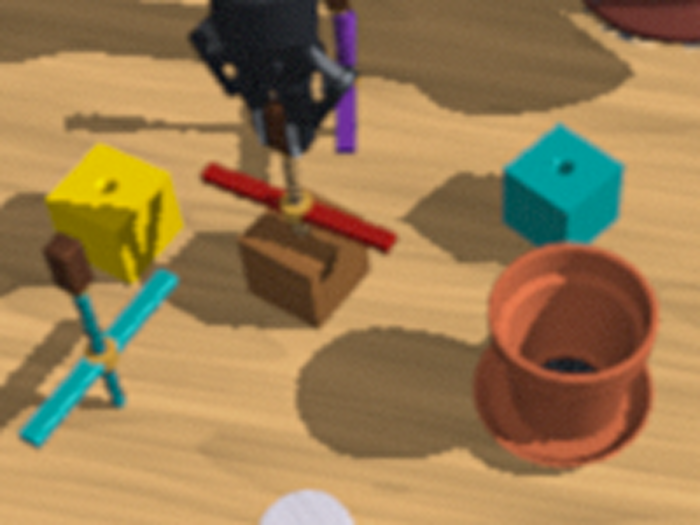

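>>> {"method": "step_arm", "body": {"deltas": [[0, 0, -0.004, 0, 0, 0, 1], [0, 0, -0.012, 0, 0, 0, 1], [0, 0, -0.025, 0, 0, 0, 1], [0, 0, -0.045, 0, 0, 0, 1], [0, 0, -0.065, 0, 0, 0, 1], [0, 0, -0.095, 0, 0, 0, 1], [0, 0, -0.13, 0, 0, 0, 1], [0, 0, -0.16, 0, 0, 0, 1], [0, 0, -0.16, 0, 0, 0, 1], [0, 0, -0.16, 0, 0, 0, 1], [0, 0, -0.16, 0, 0, 0, 1]]}}

```text
time: 13.55
tool_pos: [0.4702, -0.2563, 0.3387]
tool_rot: [-0.001, 0.124, 0.992, 0.001]
contact_force: [0.2, 0.3, -1.3]
gripper_width: 0.24
```

Run:
```python
from h import *
delta([.546,-.0157,.34])
import pickle
c=manip.get_calibration('wrist');pickle.dump(c,open('cC.pkl','wb'));im=manip.grab_frame('wrist');np.save('wC.npy',im);save(im,'wC.png')
im=manip.grab_frame('scene');np.save('sC.npy',im);save(cv2.resize(im[90:290,130:330],None,fx=3,fy=3,interpolation=cv2.INTER_CUBIC),'sC.png')
im=manip.grab_frame('top');np.save('tC.npy',im);save(cv2.resize(im[150:300,200:400],None,fx=4,fy=4,interpolation=cv2.INTER_CUBIC),'tC.png')
```

```text
t 13.55 pos [ 0.4702 -0.2563  0.3387] yaw 75.74 tilt [-0.13  0.09] F [ 0.22  0.27 -1.29] w 0.24
delta [-0.0142  0.2519 -0.0011] rv [ 0.001  -0.0025  0.    ]
```

View pics/wC.png

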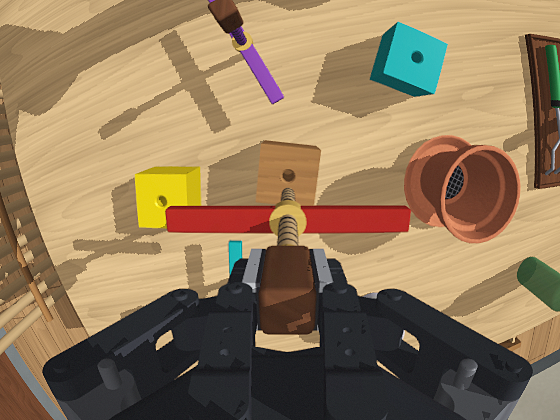

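View pics/sC.png

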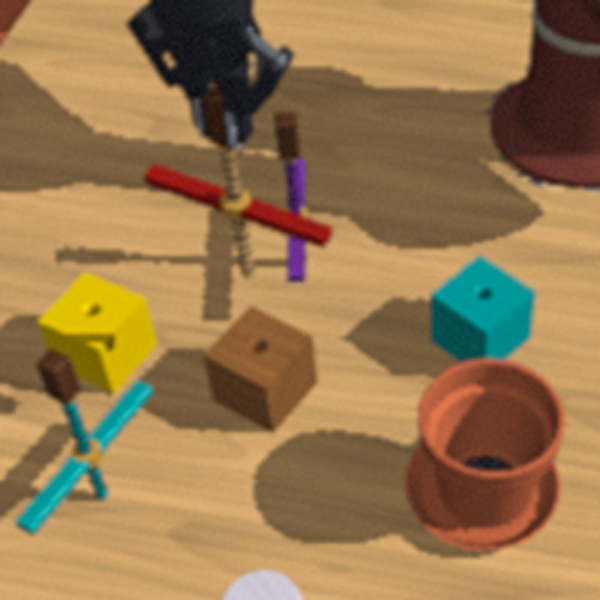

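View pics/tC.png

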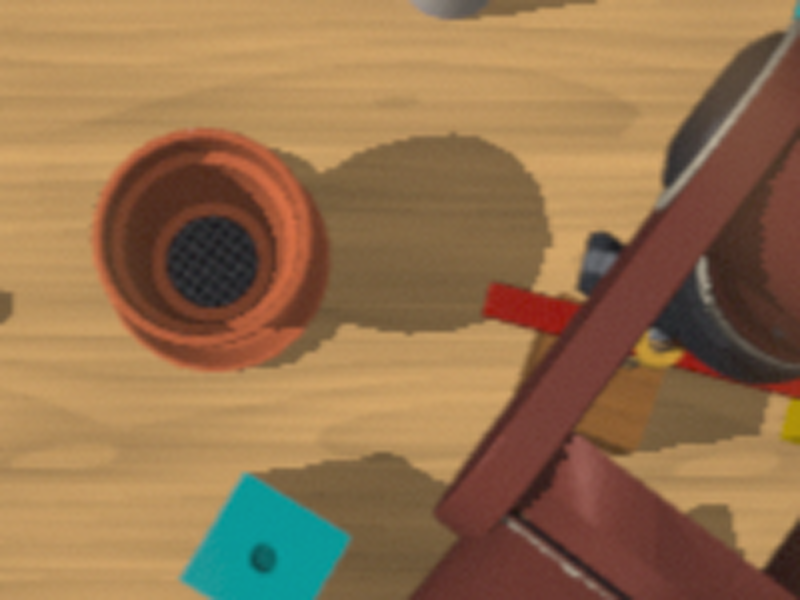

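Run:
```python
from h import *
import pickle
ct=manip.get_calibration('top');cs=manip.get_calibration('scene');cC=pickle.load(open('cC.pkl','rb'))
g=lambda u,v,x0,y0,k:((u+.5)/k-.5+x0,(v+.5)/k-.5+y0)
print('net top',onz(ray(ct,g(212,261,200,150,4)),.017),'wristC',onz(ray(cC,(456,182),True),.017))
print('net scene/wrist tri',tri([ray(ct,g(212,261,200,150,4)),ray(cC,(456,182),True)]))
print('hole',onz(ray(cs,g(262,346,130,90,3)),.072),onz(ray(cC,(288.5,175),True),.072),tri([ray(cs,g(262,346,130,90,3)),ray(cC,(288.5,175),True)]))
p=np.array([.4702,-.2563,.3387]);t=p-[0,0,.1687]
print('pred tip',(proj(cs,t)-[130,90]+.5)*3-.5,'wrist',projfe(cC,t))
print('pred bar top collar',(proj(cs,t+[0,0,.088])-[130,90]+.5)*3-.5,projfe(cC,t+[0,0,.088]))
for im,x0,y0,w,h,k,fn in((np.load('wC.npy'),220,130,140,130,5,'wCc.png'),(np.load('sC.npy'),170,110,90,110,6,'sCc.png')):
    save(cv2.resize(im[y0:y0+h,x0:x0+w],None,fx=k,fy=k,interpolation=cv2.INTER_CUBIC),fn)
```

```text
net top [ 0.54255653 -0.01488599  0.017     ] wristC [ 0.54990897 -0.003893    0.017     ]
net scene/wrist tri (array([ 0.54021309, -0.01699472,  0.04297039]), [np.float64(0.001508156227421609), np.float64(0.0015081562274216881)])
hole [ 0.47195197 -0.25100495  0.072     ] [ 0.470328   -0.25551184  0.072     ] (array([ 0.47019126, -0.25380013,  0.06917579]), [np.float64(0.001897244540015184), np.float64(0.0018972445400150923)])
pred tip [[246.13965729 273.6749117 ]] wrist [[288.34603031 191.86201983]]
pred bar top collar [[234.7974635  201.85540759]] [[289.12230433 219.11587964]]
```

View pics/wCc.png

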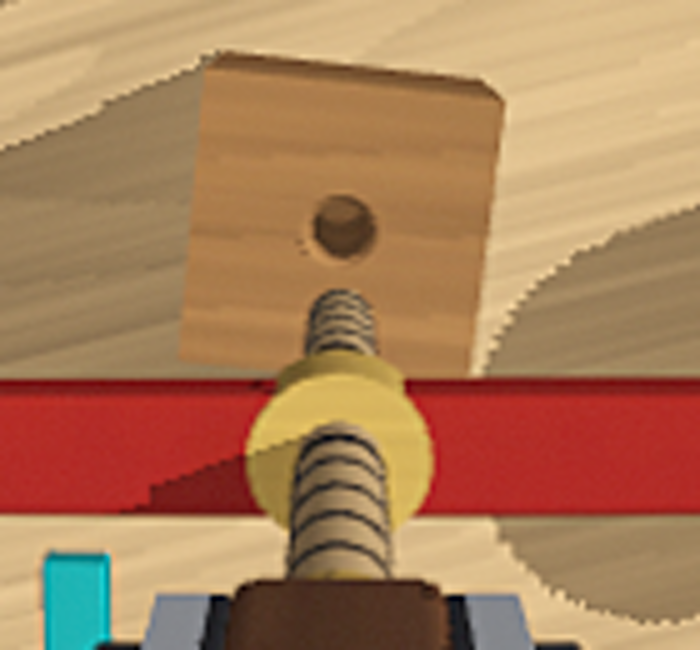

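View pics/sCc.png

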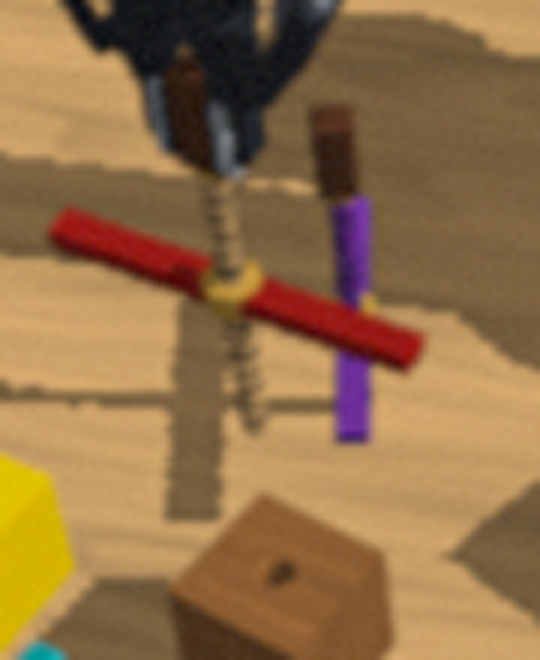

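>>> {"method": "step_arm", "body": {"deltas": [[-0.002, 0.025, 0, 0, 0, 0, 1], [-0.004, 0.065, 0, 0, 0, 0, 1], [-0.006, 0.105, 0, 0, 0, 0, 1], [-0.008, 0.145, 0, 0, 0, 0, 1], [-0.01, 0.185, 0, 0, 0, 0, 1], [-0.012, 0.22, 0, 0, 0, 0, 1], [-0.012, 0.24, 0, 0, 0, 0, 1], [-0.012, 0.252, 0, 0, 0, 0, 1], [-0.012, 0.252, 0, 0, 0, 0, 1], [-0.012, 0.252, 0, 0, 0, 0, 1], [-0.012, 0.252, 0, 0, 0, 0, 1]]}}

```text
time: 14.8
tool_pos: [0.5442, -0.0165, 0.3401]
tool_rot: [-0.0, 0.125, 0.992, -0.0]
contact_force: [-0.6, 0.2, -1.4]
gripper_width: 0.238
```

Run:
```python
from h import *
delta([.544,-.0155,.34])
import pickle
c=manip.get_calibration('wrist');pickle.dump(c,open('cD.pkl','wb'));im=manip.grab_frame('wrist');np.save('wD.npy',im)
s=manip.state()['tool_pos'];a=np.linspace(0,2*np.pi,80)
x0,y0,k=170,90,3
im=cv2.resize(im[y0:y0+190,x0:x0+240],None,fx=k,fy=k,interpolation=cv2.INTER_CUBIC)
for r,z,col in((.0585,.122,(0,255,0)),(.065,.122,(0,255,255)),(.03,.017,(255,0,255)),(.0375,.017,(255,255,0))):
    P=(projfe(c,np.c_[.544+r*np.cos(a),-.0155+r*np.sin(a),0*a+z])-[x0,y0]+.5)*k-.5
    cv2.polylines(im,[P.round().astype(int)],True,col)
save(im,'wD.png')
im=manip.grab_frame('scene');np.save('sD.npy',im)
cs=manip.get_calibration('scene')
x0,y0,k=230,90,5
im=cv2.resize(im[y0:y0+180,x0:x0+120],None,fx=k,fy=k,interpolation=cv2.INTER_CUBIC)[0:900]
for r,z,col in((.0585,.122,(0,255,0)),(.065,.122,(0,255,255)),(.03,.017,(255,0,255)),(.0375,.017,(255,255,0))):
    P=(proj(cs,np.c_[.544+r*np.cos(a),-.0155+r*np.sin(a),0*a+z])-[x0,y0]+.5)*k-.5
    cv2.polylines(im,[P.round().astype(int)],True,col)
save(im[300:],'sD.png')
```

```text
t 14.8 pos [ 0.5442 -0.0165  0.3401] yaw 75.66 tilt [-0.02 -0.02] F [-0.61  0.21 -1.41] w 0.238
delta [0.0004 0.001  0.0001] rv [-0.0005 -0.0003 -0.    ]
```

View pics/wD.png

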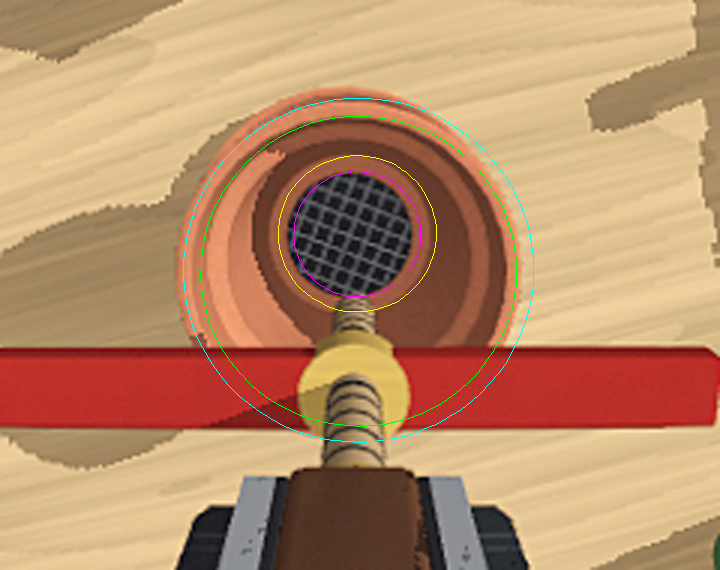

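View pics/sD.png

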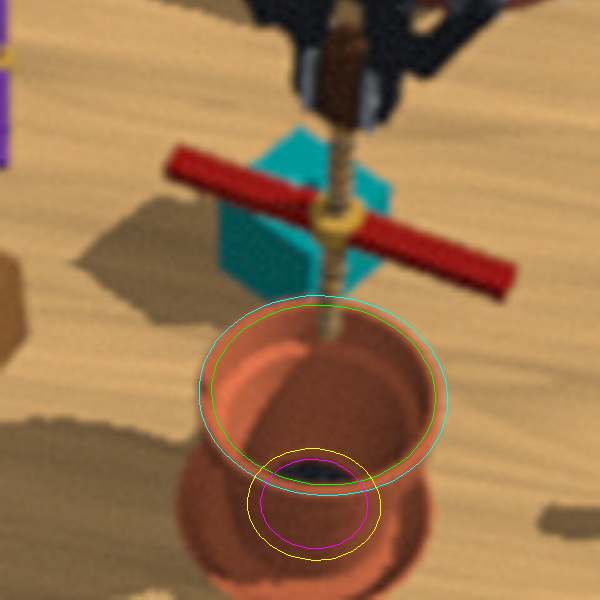

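>>> {"method": "step_arm", "body": {"deltas": [[0.0005, -0.0015, 0, 0, 0, 0, 1], [0.0005, -0.0015, 0.02, 0, 0, 0, 1], [0.0005, -0.0015, 0.045, 0, 0, 0, 1], [0.0005, -0.0015, 0.07, 0, 0, 0, 1], [0.0005, -0.0015, 0.09, 0, 0, 0, 1], [0.0005, -0.0015, 0.105, 0, 0, 0, 1], [0.0005, -0.0015, 0.11, 0, 0, 0, 1], [0.0005, -0.0015, 0.11, 0, 0, 0, 1], [0.0005, -0.0015, 0.11, 0, 0, 0, 1]]}}

```text
time: 15.8
tool_pos: [0.5442, -0.017, 0.2317]
tool_rot: [0.001, 0.124, 0.992, -0.0]
contact_force: [0.5, 0.1, -0.9]
gripper_width: 0.236
```

Run:
```python
from h import *
delta([.5435,-.018,.186],np.radians(75.7))
im=manip.grab_frame('wrist');save(im,'wE.png')
im=manip.grab_frame('scene');x0,y0,k=230,120,5
save(cv2.resize(im[y0:y0+120,x0:x0+120],None,fx=k,fy=k,interpolation=cv2.INTER_CUBIC),'sE.png')
```

```text
t 15.8 pos [ 0.5442 -0.017   0.2317] yaw 75.74 tilt [ 0.12 -0.02] F [ 0.46  0.12 -0.94] w 0.236
delta [ 0.0005 -0.0012  0.0457] rv [0.0002 0.0021 0.0007]
```

View pics/wE.png

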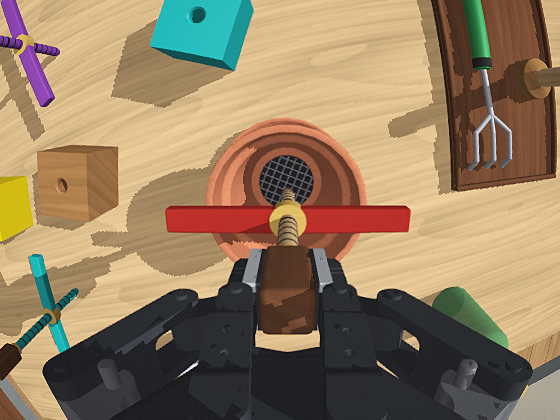

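View pics/sE.png

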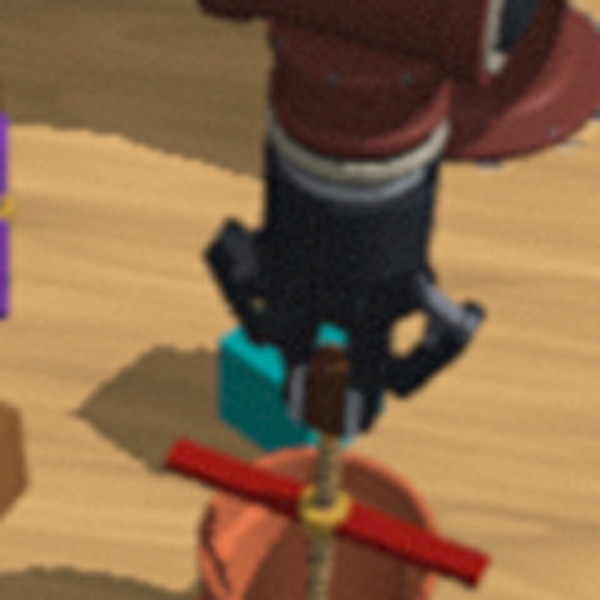

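>>> {"method": "step_arm", "body": {"deltas": [[0.0005, -0.0012, 0.004, 0, -0.001, 0, 1], [0.0005, -0.0012, 0.008, 0, -0.001, 0, 1], [0.0005, -0.0012, 0.012, 0, -0.001, 0, 1], [0.0005, -0.0012, 0.016, 0, -0.001, 0, 1], [0.0005, -0.0012, 0.02, 0, -0.001, 0, 1], [0.0005, -0.0012, 0.024, 0, -0.001, 0, 1], [0.0005, -0.0012, 0.028, 0, -0.001, 0, 1], [0.0005, -0.0012, 0.031, 0, -0.001, 0, 1], [0.0005, -0.0012, 0.034, 0, -0.001, 0, 1], [0.0005, -0.0012, 0.037, 0, -0.001, 0, 1], [0.0005, -0.0012, 0.039, 0, -0.001, 0, 1], [0.0005, -0.0012, 0.039, 0, -0.001, 0, 1]]}}

```text
time: 17.1
tool_pos: [0.5427, -0.0178, 0.1908]
tool_rot: [0.0, 0.124, 0.992, -0.0]
contact_force: [0.1, -0.3, -1.1]
gripper_width: 0.237
```

Run:
```python
from h import *
delta([.5435,-.018,.186],np.radians(75.7))
im=manip.grab_frame('wrist');save(im,'wF.png')
```

```text
t 17.1 pos [ 0.5427 -0.0178  0.1908] yaw 75.75 tilt [ 0.04 -0.01] F [ 0.14 -0.27 -1.09] w 0.237
delta [-0.0008  0.      0.0048] rv [-0.      0.0008  0.0009]
```

View pics/wF.png

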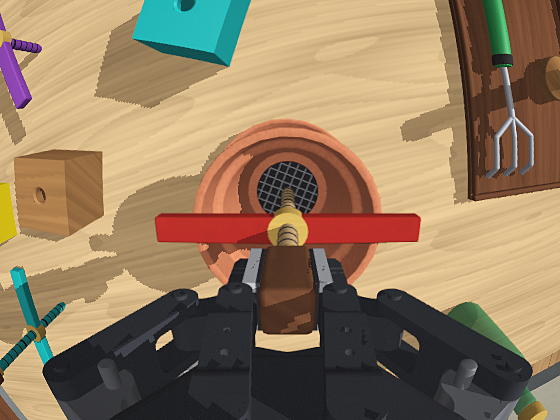

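The bar is being pushed up by the rim (its span is now 156–420 px, before 166–410), and the tip is over the net at (288,188). I'll continue slowly to contact.

>>> {"method": "step_arm", "body": {"deltas": [[0, 0, 0.001, 0, 0, 0, 1], [0, 0, 0.002, 0, 0, 0, 1], [0, 0, 0.003, 0, 0, 0, 1], [0, 0, 0.004, 0, 0, 0, 1], [0, 0, 0.004, 0, 0, 0, 1], [0, 0, 0.004, 0, 0, 0, 1]]}}

```text
time: 17.75
tool_pos: [0.5428, -0.0179, 0.1872]
tool_rot: [0.001, 0.124, 0.992, -0.0]
contact_force: [-0.0, 0.7, -0.5]
gripper_width: 0.235
```

>>> {"method": "step_arm", "body": {"deltas": [[0, 0, 0.0005, 0, 0, 0, 1], [0, 0, 0.001, 0, 0, 0, 1], [0, 0, 0.0015, 0, 0, 0, 1], [0, 0, 0.0015, 0, 0, 0, 1], [0, 0, 0.0015, 0, 0, 0, 1]]}}

```text
time: 18.25
tool_pos: [0.5428, -0.0179, 0.1858]
tool_rot: [0.001, 0.124, 0.992, -0.0]
contact_force: [0.0, -0.7, 0.3]
gripper_width: 0.237
```

>>> {"method": "step_arm", "body": {"deltas": [[0, 0, 0.0005, 0, 0, 0, 1], [0, 0, 0.001, 0, 0, 0, 1], [0, 0, 0.0015, 0, 0, 0, 1], [0, 0, 0.0015, 0, 0, 0, 1], [0, 0, 0.0015, 0, 0, 0, 1]]}}

```text
time: 18.75
tool_pos: [0.5431, -0.0179, 0.1857]
tool_rot: [0.001, 0.124, 0.992, -0.0]
contact_force: [-2.2, 0.0, 6.0]
gripper_width: 0.239
```

The tip stopped at TCP z = 0.1857, the predicted bottom, with force up by about 7 N. I'll check by picture and then lift.

Run:
```python
from h import *
delta([.5435,-.018,.186],np.radians(75.7))
im=manip.grab_frame('wrist');save(im,'wG.png')
im=manip.grab_frame('scene');x0,y0,k=230,150,5
save(cv2.resize(im[y0:y0+120,x0:x0+120],None,fx=k,fy=k,interpolation=cv2.INTER_CUBIC),'sG.png')
```

```text
t 18.75 pos [ 0.5431 -0.0179  0.1857] yaw 75.74 tilt [ 0.11 -0.03] F [-2.2   0.05  6.05] w 0.239
delta [-0.0004  0.     -0.0003] rv [-0.      0.002   0.0007]
```

View pics/sG.png

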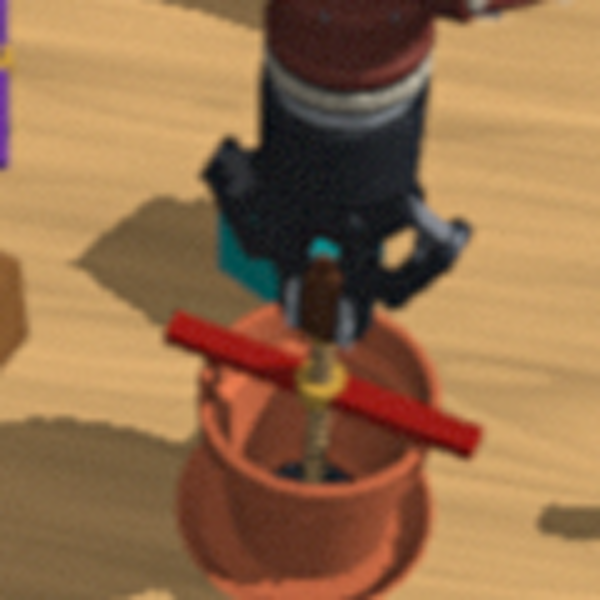

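View pics/wG.png

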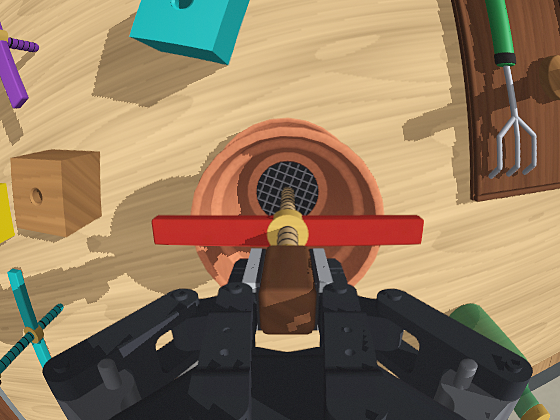

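>>> {"method": "step_arm", "body": {"deltas": [[0, 0, -0.002, 0, 0, 0, 1], [0, 0, -0.007, 0, 0, 0, 1], [0, 0, -0.017, 0, 0, 0, 1], [0, 0, -0.035, 0, 0, 0, 1], [0, 0, -0.06, 0, 0, 0, 1], [0, 0, -0.09, 0, 0, 0, 1], [0, 0, -0.125, 0, 0, 0, 1], [0, 0, -0.15, 0, 0, 0, 1], [0, 0, -0.157, 0, 0, 0, 1], [0, 0, -0.157, 0, 0, 0, 1], [0, 0, -0.157, 0, 0, 0, 1]]}}

```text
time: 19.95
tool_pos: [0.542, -0.0177, 0.3394]
tool_rot: [-0.001, 0.124, 0.992, 0.0]
contact_force: [-1.0, 1.0, -1.3]
gripper_width: 0.238
```

Run:
```python
from h import *
delta([.4707,-.2564,.30],np.radians(75.75))
im=manip.grab_frame('wrist');save(im,'wH.png')
im=manip.grab_frame('scene');x0,y0,k=230,90,4
save(cv2.resize(im[y0:y0+180,x0:x0+120],None,fx=k,fy=k,interpolation=cv2.INTER_CUBIC)[:600+120],'sH.png')
```

```text
t 19.95 pos [ 0.542  -0.0177  0.3394] yaw 75.75 tilt [-0.1   0.02] F [-1.02  0.97 -1.27] w 0.238
delta [ 0.0103 -0.2489  0.0395] rv [-0.0001 -0.0017 -0.0001]
```

View pics/wH.png

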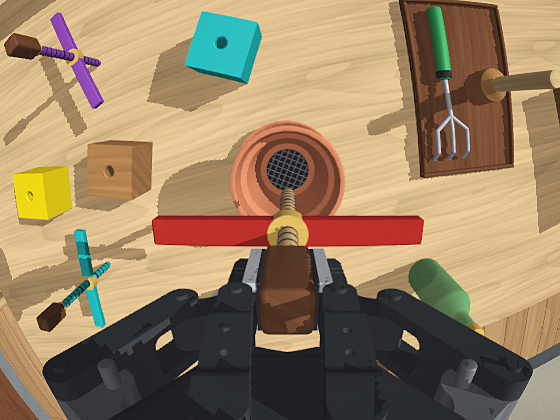

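View pics/sH.png

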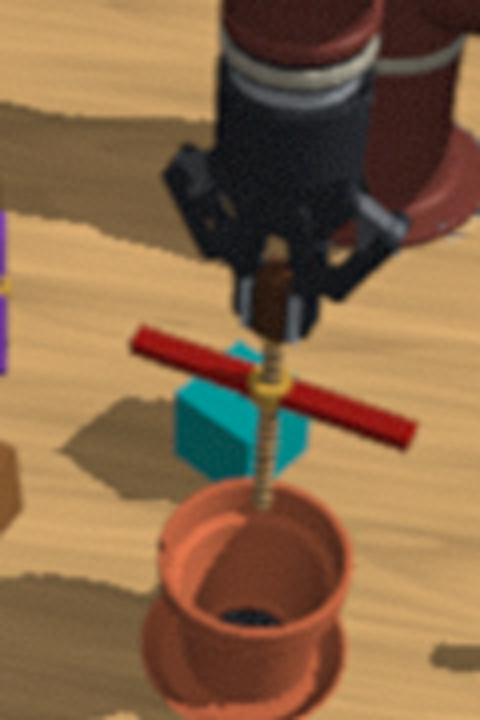

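>>> {"method": "step_arm", "body": {"deltas": [[0.001, -0.025, 0, 0, 0, 0, 1], [0.002, -0.065, 0, 0, 0, 0, 1], [0.004, -0.105, 0, 0, 0, 0, 1], [0.006, -0.145, 0, 0, 0, 0, 1], [0.008, -0.185, 0, 0, 0, 0, 1], [0.01, -0.22, 0, 0, 0, 0, 1], [0.01, -0.24, 0.02, 0, 0, 0, 1], [0.01, -0.249, 0.04, 0, 0, 0, 1], [0.01, -0.249, 0.06, 0, 0, 0, 1], [0.01, -0.249, 0.07, 0, 0, 0, 1], [0.01, -0.249, 0.07, 0, 0, 0, 1], [0.01, -0.249, 0.07, 0, 0, 0, 1]]}}

```text
time: 21.25
tool_pos: [0.4718, -0.2564, 0.2714]
tool_rot: [0.0, 0.124, 0.992, -0.0]
contact_force: [0.0, 0.1, -1.1]
gripper_width: 0.236
```

Run:
```python
from h import *
delta([.4707,-.2564,.2537],np.radians(75.75))
s=manip.state()['tool_pos'];c=manip.get_calibration('wrist')
im=manip.grab_frame('wrist')
print('landing',projfe(c,[[s[0],s[1],.072],[s[0],s[1],s[2]-.1687]]).round(1))
x0,y0,k=220,130,5
save(cv2.resize(im[y0:y0+110,x0:x0+140],None,fx=k,fy=k,interpolation=cv2.INTER_CUBIC),'wI.png')
im=manip.grab_frame('scene');cs=manip.get_calibration('scene');x0,y0,k=170,120,6
print('scene landing',((proj(cs,[[s[0],s[1],.072],[s[0],s[1],s[2]-.1687]])-[x0,y0]+.5)*k-.5).round(0))
save(cv2.resize(im[y0:y0+120-20,x0:x0+100],None,fx=k,fy=k,interpolation=cv2.INTER_CUBIC),'sI.png')
```

```text
t 21.25 pos [ 0.4718 -0.2564  0.2714] yaw 75.77 tilt [ 0.05 -0.01] F [ 0.    0.07 -1.07] w 0.236
delta [ 0.0011 -0.0002  0.0177] rv [0.0001 0.0008 0.0004]
landing [[288.3 184.9]
 [288.4 191.3]]
scene landing [[274. 510.]
 [267. 469.]]
```

View pics/wI.png

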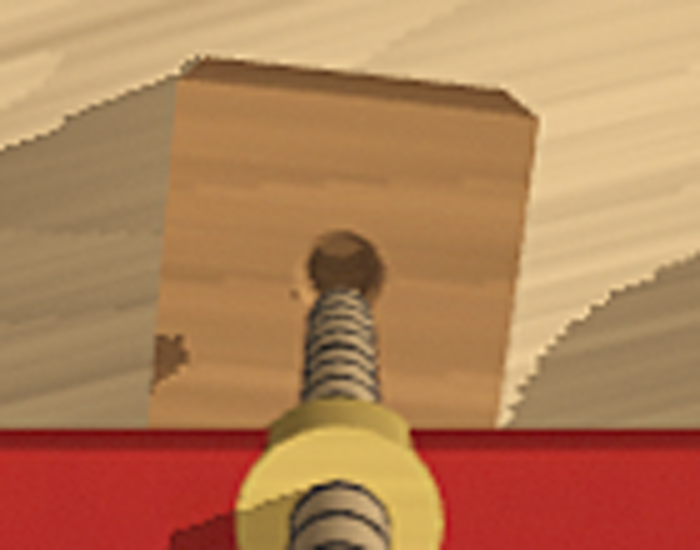

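View pics/sI.png

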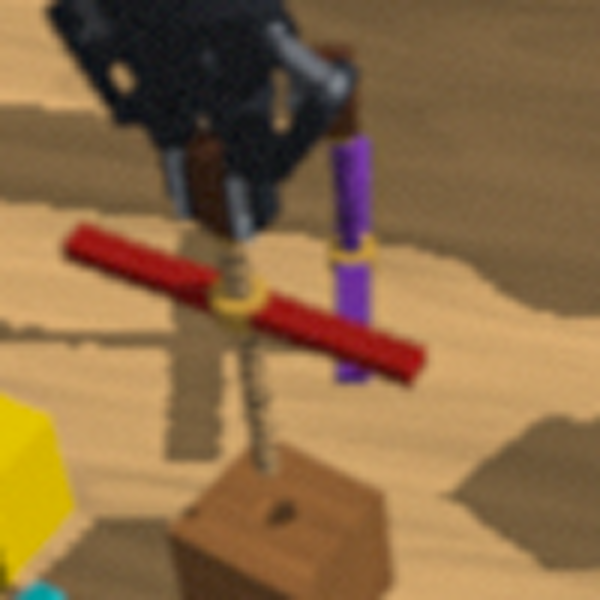

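>>> {"method": "step_arm", "body": {"deltas": [[0.0017, 0.0003, 0.005, 0, 0, 0, 1], [0.0017, 0.0003, 0.012, 0, 0, 0, 1], [0.0017, 0.0003, 0.02, 0, 0, 0, 1], [0.0017, 0.0003, 0.025, 0, 0, 0, 1], [0.0017, 0.0003, 0.025, 0, 0, 0, 1], [0.0017, 0.0003, 0.025, 0, 0, 0, 1]]}}

```text
time: 21.95
tool_pos: [0.47, -0.2559, 0.246]
tool_rot: [0.0, 0.124, 0.992, 0.0]
contact_force: [-0.3, -0.2, -2.0]
gripper_width: 0.242
```

Run:
```python
from h import *
delta([.4702,-.2558,.2537],np.radians(75.75))
s=manip.state()['tool_pos'];c=manip.get_calibration('wrist')
im=manip.grab_frame('wrist')
x0,y0,k=220,130,5
print('landing',((projfe(c,[[s[0],s[1],.072],[s[0],s[1],s[2]-.1687]])-[x0,y0]+.5)*k-.5).round(1))
save(cv2.resize(im[y0:y0+110,x0:x0+140],None,fx=k,fy=k,interpolation=cv2.INTER_CUBIC),'wJ.png')
im=manip.grab_frame('scene');cs=manip.get_calibration('scene');x0,y0,k=190,170,8
save(cv2.resize(im[y0:y0+60,x0:x0+60],None,fx=k,fy=k,interpolation=cv2.INTER_CUBIC),'sJ.png')
```

```text
t 21.95 pos [ 0.47   -0.2559  0.246 ] yaw 75.74 tilt [0.03 0.  ] F [-0.28 -0.23 -1.99] w 0.242
delta [-0.0001  0.0002 -0.0077] rv [ 0.0002  0.0005 -0.0001]
landing [[343.9 302.8]
 [344.  308.7]]
```

View pics/wJ.png

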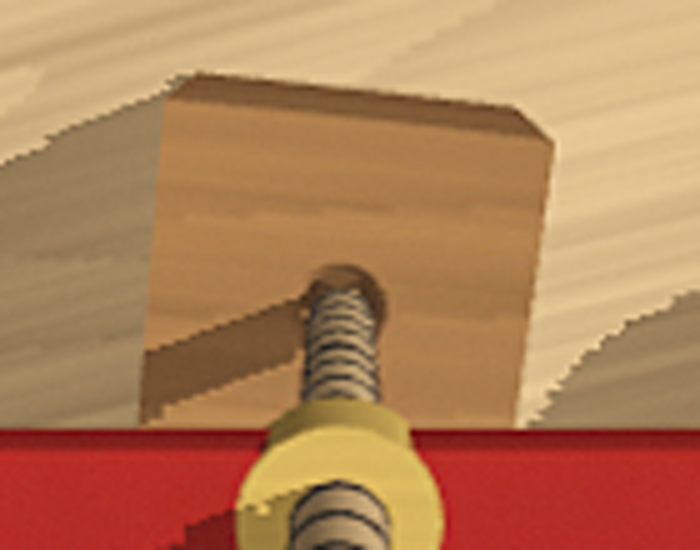

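View pics/sJ.png

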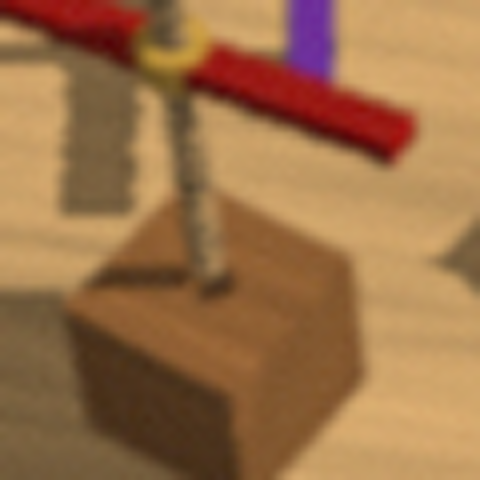

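The hole centre shows at crop (345,301) and the predicted landing is (344,303), about 0.3 mm off. I'll insert slowly.

>>> {"method": "step_arm", "body": {"deltas": [[0, 0.0002, 0.003, 0, 0, 0, 1], [0, 0.0002, 0.006, 0, 0, 0, 1], [0, 0.0002, 0.009, 0, 0, 0, 1], [0, 0.0002, 0.012, 0, 0, 0, 1], [0, 0.0002, 0.015, 0, 0, 0, 1], [0, 0.0002, 0.018, 0, 0, 0, 1], [0, 0.0002, 0.018, 0, 0, 0, 1]]}}

```text
time: 22.75
tool_pos: [0.4699, -0.2556, 0.2276]
tool_rot: [0.0, 0.124, 0.992, 0.0]
contact_force: [0.2, -0.3, -1.2]
gripper_width: 0.24
```

>>> {"method": "step_arm", "body": {"deltas": [[0, 0, 0.004, 0, 0, 0, 1], [0, 0, 0.008, 0, 0, 0, 1], [0, 0, 0.012, 0, 0, 0, 1], [0, 0, 0.016, 0, 0, 0, 1], [0, 0, 0.02, 0, 0, 0, 1], [0, 0, 0.024, 0, 0, 0, 1], [0, 0, 0.024, 0, 0, 0, 1]]}}

```text
time: 23.45
tool_pos: [0.4698, -0.2556, 0.2034]
tool_rot: [-0.0, 0.124, 0.992, 0.0]
contact_force: [0.2, 0.9, -2.0]
gripper_width: 0.238
```

>>> {"method": "step_arm", "body": {"deltas": [[0, 0, 0.004, 0, 0, 0, 1], [0, 0, 0.008, 0, 0, 0, 1], [0, 0, 0.012, 0, 0, 0, 1], [0, 0, 0.015, 0, 0, 0, 1], [0, 0, 0.018, 0, 0, 0, 1], [0, 0, 0.02, 0, 0, 0, 1], [0, 0, 0.02, 0, 0, 0, 1]]}}

```text
time: 24.15
tool_pos: [0.47, -0.2557, 0.1839]
tool_rot: [0.0, 0.124, 0.992, 0.0]
contact_force: [0.0, 0.0, -1.3]
gripper_width: 0.239
```

>>> {"method": "step_arm", "body": {"deltas": [[0, 0, 0.001, 0, 0, 0, 1], [0, 0, 0.002, 0, 0, 0, 1], [0, 0, 0.003, 0, 0, 0, 1], [0, 0, 0.0035, 0, 0, 0, 1], [0, 0, 0.0035, 0, 0, 0, 1], [0, 0, 0.0035, 0, 0, 0, 1]]}}

```text
time: 24.75
tool_pos: [0.4702, -0.2558, 0.1808]
tool_rot: [0.001, 0.124, 0.992, -0.0]
contact_force: [-0.2, -0.5, 0.0]
gripper_width: 0.238
```

>>> {"method": "step_arm", "body": {"deltas": [[0, 0, 0.0005, 0, 0, 0, 1], [0, 0, 0.001, 0, 0, 0, 1], [0, 0, 0.001, 0, 0, 0, 1], [0, 0, 0.001, 0, 0, 0, 1]]}}

```text
time: 25.15
tool_pos: [0.4705, -0.256, 0.1807]
tool_rot: [0.001, 0.124, 0.992, -0.0]
contact_force: [-0.2, 0.1, 4.6]
gripper_width: 0.243
```

It has bottomed at the same height as at pickup (0.1807). I'll release and rise.

>>> {"method": "step_arm", "body": {"deltas": [[0, 0, -0.0005, 0, 0, 0, 1], [0, 0, -0.0005, 0, 0, 0, 0.45], [0, 0, -0.0005, 0, 0, 0, 0.35], [0, 0, -0.0005, 0, 0, 0, 0], [0, 0, -0.0005, 0, 0, 0, -0.5], [0, 0, -0.0005, 0, 0, 0, -1], [0, 0, -0.0005, 0, 0, 0, -1], [0, 0, -0.0005, 0, 0, 0, -1], [0, 0, -0.02, 0, 0, 0, -1], [0, 0, -0.05, 0, 0, 0, -1], [0, 0, -0.09, 0, 0, 0, -1], [0, 0, -0.13, 0, 0, 0, -1], [0, 0, -0.15, 0, 0, 0, -1], [0, 0, -0.15, 0, 0, 0, -1], [0, 0, -0.15, 0, 0, 0, -1]]}}

```text
time: 26.65
tool_pos: [0.4701, -0.2557, 0.3295]
tool_rot: [0.001, 0.124, 0.992, -0.0]
contact_force: [0.0, -0.4, -0.2]
gripper_width: 0.999
```

Run:
```python
from h import *
import pickle
delta([.4702,-.2558,.33],np.radians(75.75))
c=manip.get_calibration('wrist');pickle.dump(c,open('cK.pkl','wb'))
im=manip.grab_frame('wrist');np.save('wK.npy',im);save(im,'wK.png')
im=manip.grab_frame('scene');np.save('sK.npy',im);save(im,'sK.png')
x0,y0,k=180,150,5
save(cv2.resize(im[y0:y0+110,x0:x0+150],None,fx=k,fy=k,interpolation=cv2.INTER_CUBIC),'sKc.png')
im=manip.grab_frame('top');save(im,'tK.png')
```

```text
t 26.65 pos [ 0.4701 -0.2557  0.3295] yaw 75.75 tilt [ 0.06 -0.02] F [ 0.03 -0.37 -0.16] w 0.999
delta [-0.0001 -0.     -0.0005] rv [-0.0001  0.0012 -0.0001]
```

View pics/wK.png

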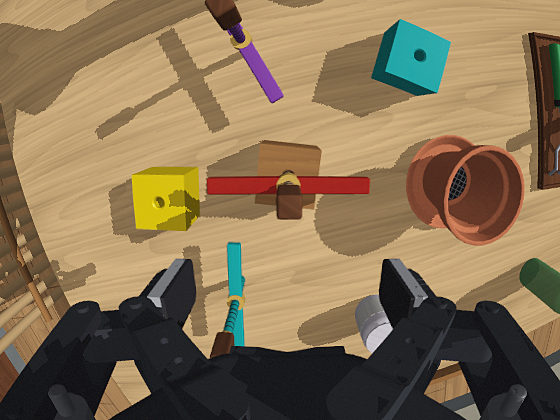

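View pics/sKc.png

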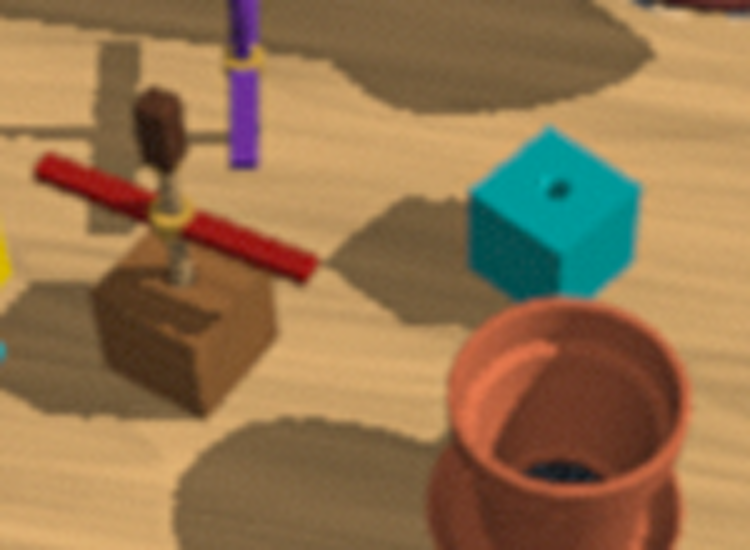

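View pics/sK.png

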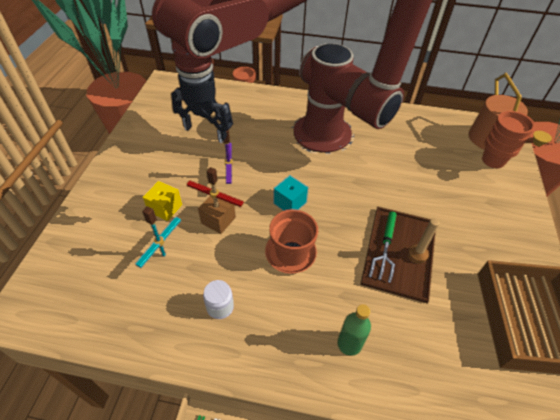

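Run:
```python
from h import *
import pickle
c=pickle.load(open('cK.pkl','rb'));cs=manip.get_calibration('scene')
im=np.load('wK.npy').astype(int)
m=(im[...,0]>120)&(im[...,1]<60)&(im[...,2]<60);m[:170]=0;m[200:]=0
xs=np.where(m.any(0))[0];print('bar span',xs.min(),xs.max()+1)
yw=np.radians(75.75);d=np.array([np.cos(yw),np.sin(yw)])*.088
for z in (.115,.125,.129,.133,.14):
    e=projfe(c,[np.r_[np.array([.4702,-.2558])+s*d,z] for s in(-1,1)]);print(z,e.round(1).tolist())
# scene: collar vs bar; bar ends
g=lambda u,v:((u+.5)/5-.5+180,(v+.5)/5-.5+150)
p=proj(cs,[[.4702,-.2558,z] for z in(.117,.129,.216)]);print(((p-[180,150]+.5)*5-.5).round(0))
```

```text
bar span 207 370
0.115 [[209.1, 182.8], [367.1, 182.9]]
0.125 [[207.0, 184.6], [369.3, 184.7]]
0.129 [[206.1, 185.3], [370.2, 185.4]]
0.133 [[205.2, 186.1], [371.1, 186.2]]
0.14 [[203.6, 187.4], [372.8, 187.5]]
[[172. 222.]
 [169. 207.]
 [152.  96.]]
```

View pics/tK.png

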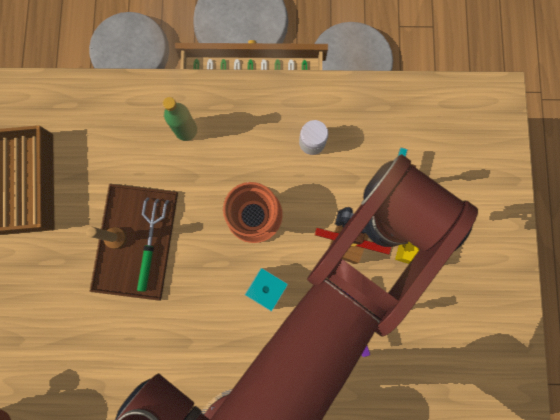

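```bash
python3 -c "
from h import *
print(manip.job_done())"
```

```text
the job is handed in; nothing more can be done
None
```

I did the whole job in the order asked and handed it in at about 27 s of the 67 s allowed. The hand-in reports no verdict.

- **Tamper:** it stands upright in the free half of the tray, clear of the rake.
- **Depth measurement:** I lowered the gauge upright until it stopped at the predicted height (TCP z = 0.1857 m), with the upward force up by about 7 N. The rim had pushed the crossbar up. In the wrist picture the bar looked the same after lifting out.
- **Gauge in holder:** it bottomed out at the same height as at pickup (TCP z = 0.1807 m), and I released it there. The gripper is open and clear.
- **Mark:** the last wrist picture puts the bar's top at about 0.127 ± 0.002 m. The expected height is 0.129 m, so they agree within measuring error.
- **Rest of the scene:** the pot outline in the scene picture is where it was at the start. The rake, bottle and tin look unmoved.

My views of the pot's centre disagreed by about 3 mm. I steered by the wrist camera, and the tip came down close to the middle of the net.

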